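# Hold the gilt frame at the raking-light index on a tilting carrier

### The job

The gilt frame lies tipped over on its top-heavy tilting carrier. Working only the wooden hand grip of the lever, which drives the carrier through a soft spring, bring the carrier's pointer to the index tab on the scale and keep it balanced there, within one scale division and clear of the coupling's stops, for six seconds of raking-light inspection. Then lay the carrier gently back over to the same side against the stop where it began, without letting it slam on a stop, let go of the grip, and leave the frame, the index and everything else on the bench untouched.

Things in the scene. Friction and masses are not known exactly. Their poses are not given: they have to be found in the camera images.
- stand: Grey tilting stand, fixed: base plate 260 x 200 x 16 mm (from x = -120 to +140 mm), two posts 50 mm wide. Origin: on the bench under the middle of the axle. x runs along the level axle from the lever side (nearer the robot) to the scale side, z up. All joints turn about this axle, positive about the stand's +x: the carrier's +y end rises and what stands above the axle leans to the stand's -y.
- axle (a point): Centre of the axle, 175 mm above the bench, straight above the stand's origin. A torsion spring on the axle couples carrier to lever: nominally 0.28 N m/rad, relaxed at carrier = 0, damping 0.03 N m s/rad, no other friction.
- lever (a joint): Angle (rad) of the steel hand lever, range -0.4 to 0.4; 0 is upright, positive leans to the stand's -y. It is stiff (about 0.8 N m of friction, 5 to 6 N at the grip) and stays where it is left.
- lever_grip (a point): Middle of the free part of the lever's wooden grip, a round bar 18 mm thick along the axle's direction; at lever angle f it is in the stand's frame at x = -140, y = -140 sin f, z = 175 + 140 cos f mm. The bar reaches 30 mm to -x and 26 mm to +x, up to the steel stem. Take it from above, fingers on its y sides; it may turn between the fingers.
- carrier (a joint): Angle (rad) of the carrier relative to the LEVER, between hard stops at -0.45 and +0.45; its tilt from level is lever + carrier. At the start it lies at the stop at -0.45, +y end down. It lifts off when the lever is turned to about +0.07 to +0.17 and then swings away by itself; lying there with the lever at or below 0 it stays safely.
- carrier_com (a point): Centre of mass of the carrier with its gilt frame (400 x 150 mm, ballast at the ends; nominally 3.2 kg, 0.082 kg m2 about the axle), 12.7 mm above the axle when level. Gravity tips it with 0.40 N m x sin(tilt), more than the spring holds: unstable, growing e-fold in about 0.85 s with the lever still. Mass, inertia and tipping moment vary together by up to 15 per cent.
- pointer_tip (a point): Tip of the dark steel pointer, on the scale side, fixed to the carrier and standing square to its plate, 130 mm from the axle (stand x = +138 mm). The point's z axis runs along the pointer away from the axle; upright at tilt 0.
- index (a joint): Angle (rad) of the index about the axle, 0 is straight up, positive to the stand's -y; the reading is right when lever + carrier equals this. Between -0.15 and 0.15 at the start. Leave it alone.
- index_tab (a point): Middle of the small dark steel tab (10 x 34 mm) clamped on the white arc scale, 158 mm from the axle (stand x = +123 mm), pointing at the set reading. z axis away from the axle. The scale's divisions are 0.1 rad apart.
- brush: Bystander: brush lying on the bench, about 200 mm long, bristles to its +x, origin under the middle. Leave it.
- jar: Bystander: jar 70 mm across, 85 mm tall, origin under its middle. Leave it.
- rosette: Bystander: round gilt scalloped rosette 136 mm across, 18 mm thick, origin under its middle. Leave it.

How it is judged:
By the outcome, as a careful person would: the job done as asked, in the order asked, and still so for the second after the job is handed in, with the robot touching nothing.
It also fails if it takes over 67 s, if anything falls off the work surface, if the arm or the gripper's body presses on something with over 40 N, if the wrist force passes 120 N, or if a joint passes its speed limit or range.

### The arm

A 7-joint arm with a two-finger parallel gripper is mounted at the origin on the work surface. World frame = base frame: x ahead of the robot, y to its left, z up, the work surface at z = 0. Lengths are in m, angles in degrees, forces in N, time in s.
With the tool pointing down it reaches from about 0.4 to 0.875 m from the base axis. Payload 19.3 kg.
Tool frame: the origin (TCP) lies at the very end of the fingers, on their centre line; the grasp point (between the pads) lies 19 mm behind it; z points along the fingers, x is the direction in which the jaws open and shut, and the axes are right-handed (so a half turn about z gives the same grasp; the last joint's range is limited). The gripper opens to 85 mm and grips with 20 to 120 N. Pads are 22 mm wide; open, the fingers measure 114 mm over their backs; the gripper's body (76 mm by 85 mm) begins 54 mm behind the grasp point. The pads swing forward as they close: fully open they stand 13 mm farther back than shut.
Start: joints at [66.28, 29.874, -2.08, 91.645, 1.215, 58.505, -6.463], TCP at [0.211, -0.588, 0.231] pointing down, gripper open.
Joint ranges: [-166.77, 166.77], [-17.47, 122.26], [-85.68, 81.53], [9.62, 139.38], [-72.42, 252.41], [9.2, 110.78], [-144.41, 144.41]. Speed limits (degrees/s): [108.29, 108.29, 136.94, 136.94, 172.46, 172.46, 172.46].

### API

Orientations are given as a 3x3 rotation matrix whose columns are the frame's x, y, z axes.
In Python, from workcell import manip gives the robot as it stands. The module is installed in compiled form; this text tells all that it offers.
- The arm moves only by the tool play_rows, never from a script. Its arguments are lists of equal length, an entry for each row: "delta_pos": the shift along the tool's x, y, z in cm, a list of three; "spin": the turn about the tool's z in degrees; "claw": the closure, from -1 (fully open) to 1 (shut), so that 0 is half open. In form: {"delta_pos": [[x, y, z], ...], "spin": [spin, ...], "claw": [claw, ...]}. A call has exactly 5 rows; each row is the pose to reach, as a shift and turn from the pose measured when the call began, along the tool's axes at that moment; what a row does not reach only later rows make up. A row lasts 1/12 s, in which the tool goes at most 41.7 mm and 7.16 degrees, less where a joint would pass 70% of its speed; a pose out of reach is approached as far as the arm can. A call with a gripper value outside its range is refused whole. The fingers move at their own pace and stop on an object; "squeeze" is the grip in N (left out, the last holds). Time passes only in rows, so rows that repeat a pose let the fingers close, or fill a call up. It gives the time, the measured TCP pose, the force and the opening at its end, in the units of the state.
- manip.get_state(): the state, without advancing time (a new reading comes with each control period).
- manip.camera(name): name is "side" or "top" or "wrist"; returns a dict with "img" (420x560x3 uint8, blue, green, red), "fx", "fy", "cx", "cy" (pixels), "rvec" (rotation vector, rad) and "tvec" (3), from world to camera coordinates, as OpenCV has them; the wrist camera has in their place "hand_eye" (4x4, takes a point from camera to tool coordinates, whose origin is the TCP and whose axes are the tool frame's). Camera axes: x right, y down, z forward; pixel columns grow to the right and rows downward; lengths in m; the calibration is good to about 2 mm. The wrist camera is an equidistant fisheye: a pixel r from the principal point sees the ray r / f radians off the axis. A picture is of the moment at which its call begins: read the wrist's pose just before it. There is no depth.
- manip.job_done(): hands the job in, once; it reports no verdict.
The state is a dict: "t": time; "joint_positions": joint angles; "qd": joint speeds; "effort": joint torques, N m; "ee_pos": TCP position; "eef_rot": TCP orientation; "force": force on the tool from outside, world axes, zero at the start; "wrist_torque": the same for the moment, N m; "opening": finger opening in m.
Only numpy, scipy, OpenCV 4.12 (cv2) and the standard library are available. Lean on these libraries where they do the work, as an engineer would, in place of code of your own. Each camera call takes 0.05 s, during which the arm holds its last target. There are 200 camera calls.

## Working session

There is one attempt and no reset: what is moved stays moved. The work goes in short steps, Python scripts to look and compute and a tool call to move; the robot and the scene stay as the last step left them, time stands still between calls to the robot, and variables do not carry over. Pictures are saved under pics/ and viewed, about 8 in all and at most 12, crops included, and the job is handed in when it is done.

Besides the shell and the picture viewer there is one more tool, called after "Request:" as name(argument=value, ...), one argument or row to a line, values as JSON. play_rows: Moves the arm, as the interface text tells. Its arguments: {"type":"object","properties":{"delta_pos":{"type":"array"},"spin":{"type":"array"},"claw":{"type":"array"},"squeeze":{"type":"number"}},"required":["delta_pos","spin","claw"]}

```bash
mkdir -p pics
python3 - <<'E'
from workcell import manip
import cv2,numpy as np
s=manip.get_state();print(s['t'],s['ee_pos'],s['eef_rot'],s['opening'],s['force'])
for n in['side','top']:
    c=manip.camera(n);cv2.imwrite(f'pics/{n}0.png',c['img']);print(n,c['fx'],c['fy'],c['cx'],c['cy'],c['rvec'],c['tvec'])
    R=cv2.Rodrigues(np.array(c['rvec'],float))[0];print(-R.T@np.array(c['tvec']).ravel(),R[2])
E
```

```text
0.0 [ 0.21055542 -0.58813321  0.23074392] [[ 3.37133940e-01 -9.41456596e-01 -4.29104222e-04]
 [-9.41456060e-01 -3.37134207e-01  1.00676412e-03]
 [-1.09249043e-03  6.45684149e-05 -9.99999401e-01]] 0.08538713695368802 [ 0.37305773  0.25415756 -0.18075137]
side 466.6849424434657 466.6849424434657 279.26829674836904 212.76433008726633 [ 0.96521519 -2.27826835  1.24691073] [0.38469371 0.41746837 0.9922854 ]
[-0.16496967  0.70353394  0.88584672] [ 0.60089394 -0.5886751  -0.54072923]
top 542.8745260748357 542.8745260748357 282.92705410297384 215.75777832551913 [ 2.17358541 -2.04021689  0.21111328] [-0.05323693  0.62132782  1.47707392]
[ 0.30547981 -0.03693349  1.57351447] [ 0.20621314  0.01497731 -0.97839247]
```

View pics/side0.png

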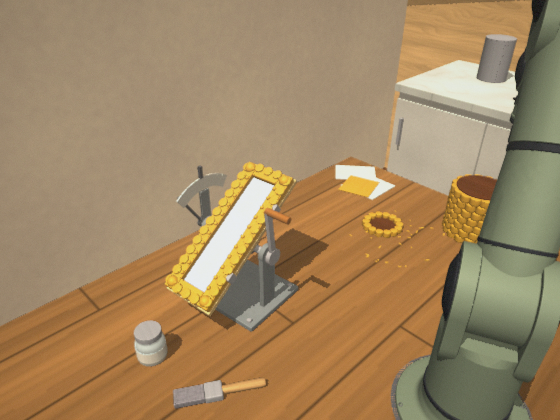

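View pics/top0.png

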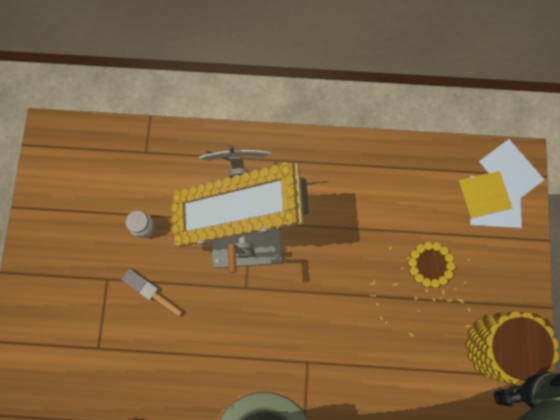

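Run:
```python
import cv2,numpy as np
t=cv2.imread('pics/top0.png')[140:290,165:315];s=cv2.imread('pics/side0.png')[155:335,160:310]
a=cv2.resize(t,(600,600),interpolation=cv2.INTER_CUBIC);cv2.imwrite('pics/tc.png',a)
b=cv2.resize(s,None,fx=4,fy=4,interpolation=cv2.INTER_CUBIC)[:600]
cv2.imwrite('pics/sc.png',b)
```

```text
(no output)
```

View pics/tc.png

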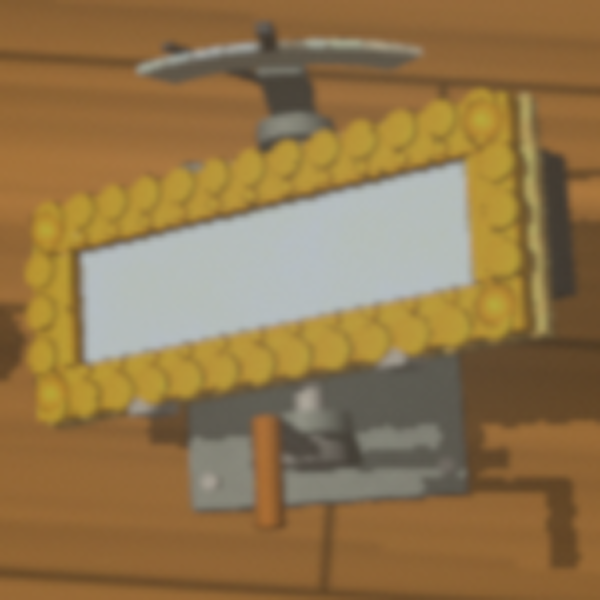

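View pics/sc.png

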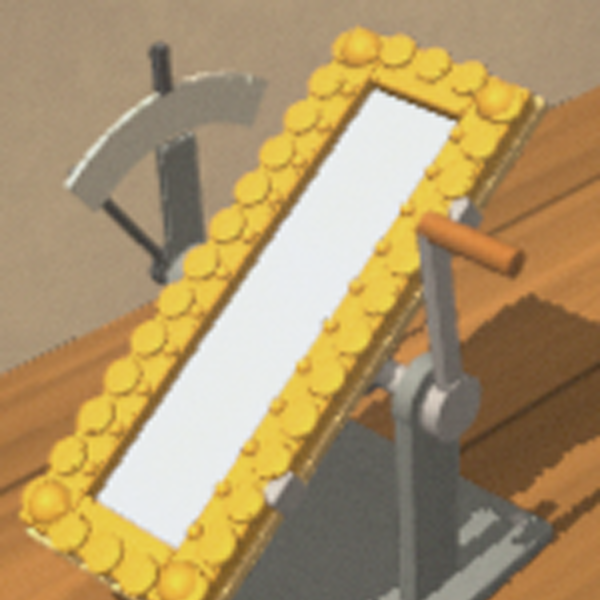

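```bash
cat > h.py <<'E'
import cv2,numpy as np
from scipy.optimize import least_squares
from workcell import manip
def proj(c,P):
    return cv2.projectPoints(np.array(P,float).reshape(-1,1,3),np.array(c['rvec'],float),np.array(c['tvec'],float),np.array([[c['fx'],0,c['cx']],[0,c['fy'],c['cy']],[0,0,1]]),None)[0].reshape(-1,2)
def stand(p,P): # p: x,y,yaw
    c,s=np.cos(p[2]),np.sin(p[2]);P=np.atleast_2d(P)
    return np.c_[p[0]+c*P[:,0]-s*P[:,1],p[1]+s*P[:,0]+c*P[:,1],P[:,2]]
def arm(x,r,a): return [x,-r*np.sin(a),.175+r*np.cos(a)]
E
python3 - <<'E'
from h import *
T=manip.camera('top');S=manip.camera('side')
o=lambda x,y,ox,oy:((x+.5)/4-.5+ox,(y+.5)/4-.5+oy)
t=lambda x,y:o(x,y,165,140); s=lambda x,y:o(x,y,160,155)
obs=[(T,t(192,510)),(T,t(468,490)),(T,t(268,521)),(T,t(265,415)),(S,s(513,263)),(S,s(428,222)),(T,t(265,27)),(S,s(159,45)),(T,t(168,47))]
def f(p):
    x=p[:3];L,I,Q=p[3:]
    P=[[-.12,.1,.014],[-.12,-.1,.014],arm(-.17,.14,L),arm(-.114,.14,L),arm(-.17,.14,L),arm(-.114,.14,L),arm(.123,.175,I),arm(.123,.175,I),arm(.138,.13,Q)]
    W=stand(x,P)
    return np.concatenate([proj(c,w)[0]-np.array(px) for (c,px),w in zip(obs,W)])
r=least_squares(f,[.6,.05,0,0,0,-.45],loss='soft_l1')
print(np.round(r.x,4),'\n',r.fun.reshape(-1,2).round(1))
x=r.x
print('grip',stand(x,arm(-.14,.14,x[3])))
E
```

```text
[ 0.6044  0.0963  0.1286 -0.1239 -0.0151 -0.5718] 
 [[-0.2 -0.7]
 [ 0.1 -0.2]
 [ 0.6  0.7]
 [ 0.2  3.4]
 [-0.4  0.8]
 [ 1.3  2.4]
 [ 0.4 -1.1]
 [-0.7  0.1]
 [-0.2 -1.4]]
grip [[0.46338173 0.09552307 0.31392657]]
```

Request:
play_rows(
  delta_pos=[
    [0,0,-3.5],
    [0,0,-7],
    [-1,-1.7,-10.5],
    [-2.5,-4,-14],
    [-4,-7,-17],
  ],
  spin=[0,0,0,0,0],
  claw=[-1,-1,-1,-1,-1],
)

```text
t: 0.62
ee_pos: [0.2591, -0.5302, 0.3991]
eef_rot: [[0.335, -0.942, -0.0], [-0.942, -0.335, -0.001], [0.0, 0.0, -1.0]]
force: [1.9, -0.6, -0.2]
opening: 0.0854
```

Request:
play_rows(
  delta_pos=[
    [-1.9,-3.2,0],
    [-3.8,-6.4,0],
    [-5.7,-9.6,0],
    [-7.6,-12.8,0],
    [-9.5,-16,0],
  ],
  spin=[2.5,5,7.5,10,12.3],
  claw=[-1,-1,-1,-1,-1],
)

```text
t: 1.03
ee_pos: [0.3788, -0.3855, 0.399]
eef_rot: [[0.124, -0.992, -0.0], [-0.992, -0.124, -0.001], [0.001, 0.0, -1.0]]
force: [0.4, 0.5, -0.4]
opening: 0.0855
```

Request:
play_rows(
  delta_pos=[
    [-3.2,-1,0],
    [-6.4,-2,0],
    [-9.6,-3,0],
    [-12.8,-4,0],
    [-16,-5,0],
  ],
  spin=[0,0,0,0,0],
  claw=[-1,-1,-1,-1,-1],
)

```text
t: 1.45
ee_pos: [0.4085, -0.2189, 0.3989]
eef_rot: [[0.124, -0.992, -0.0], [-0.992, -0.124, -0.001], [0.001, 0.0, -1.0]]
force: [1.8, -0.9, 0.4]
opening: 0.0855
```

Request:
play_rows(
  delta_pos=[
    [-3.2,-1,0],
    [-6.4,-2,0],
    [-9.6,-3,0],
    [-12.8,-4,0],
    [-16,-5,0],
  ],
  spin=[0,0,0,0,0],
  claw=[-1,-1,-1,-1,-1],
)

```text
t: 1.87
ee_pos: [0.4382, -0.0523, 0.3989]
eef_rot: [[0.124, -0.992, 0.0], [-0.992, -0.124, -0.001], [0.001, 0.0, -1.0]]
force: [0.9, -0.5, 0.9]
opening: 0.0855
```

Request:
play_rows(
  delta_pos=[
    [-3.2,-1,0],
    [-6.4,-2,0],
    [-9.6,-3,0],
    [-12,-4,0],
    [-14,-4.3,0],
  ],
  spin=[0,0,0,0,0],
  claw=[-1,-1,-1,-1,-1],
)

```text
t: 2.28
ee_pos: [0.4638, 0.0942, 0.3986]
eef_rot: [[0.125, -0.992, 0.0], [-0.992, -0.125, -0.001], [0.001, 0.0, -1.0]]
force: [0.2, -0.6, -0.2]
opening: 0.0855
```

Run:
```python
from h import *
s=manip.get_state();print(s['t'],s['ee_pos'],s['eef_rot'])
a=[manip.camera(n) for n in('side','top','wrist')]
c=a[2];print({k:c[k] for k in c if k!='img'})
for n,c in zip('stw',a): cv2.imwrite(f'pics/{n}1.png',c['img'])
cv2.imwrite('pics/all1.png',np.vstack([np.hstack([cv2.resize(a[0]['img'][120:340,100:400],(400,293)),cv2.resize(a[1]['img'][100:320,100:400],(400,293))]),np.hstack([cv2.resize(a[2]['img'],(400,300)),np.zeros((300,400,3),np.uint8)])]))
```

```text
2.2833 [0.46381944 0.09417973 0.39858569] [[ 1.25259788e-01 -9.92123976e-01  3.58941317e-05]
 [-9.92123768e-01 -1.25259785e-01 -6.44009191e-04]
 [ 6.43433051e-04  4.50570334e-05 -9.99999792e-01]]
{'fx': 325.19226210127806, 'fy': 325.19226210127806, 'cx': 280.2842653718929, 'cy': 211.93108573623147, 'hand_eye': array([[ 9.99999269e-01, -5.25306354e-04, -1.08886178e-03,
         5.31852098e-04],
       [ 8.35615602e-04,  9.51217926e-01,  3.08518654e-01,
        -7.81686180e-02],
       [ 8.73678035e-04, -3.08519338e-01,  9.51217669e-01,
        -1.43247289e-01],
       [ 0.00000000e+00,  0.00000000e+00,  0.00000000e+00,
         1.00000000e+00]])}
```

View pics/all1.png

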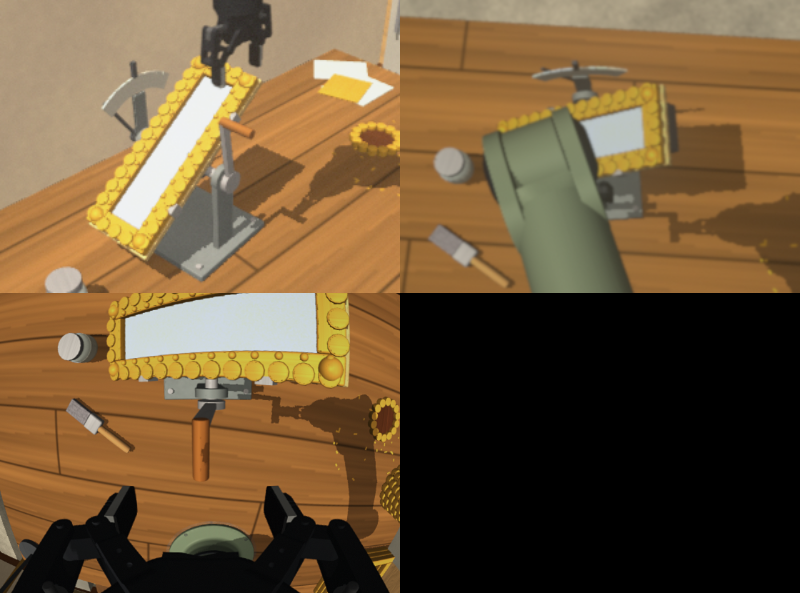

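Request:
play_rows(
  delta_pos=[
    [0,0,2.5],
    [0,0,5],
    [0,0,7.5],
    [0,0,9.5],
    [0,0,10.3],
  ],
  spin=[0,0,0,0,0],
  claw=[-1,-1,-1,-0.6,-0.3],
  squeeze=40,
)

```text
t: 2.85
ee_pos: [0.4623, 0.0915, 0.2933]
eef_rot: [[0.125, -0.992, -0.003], [-0.992, -0.125, -0.002], [0.002, 0.003, -1.0]]
force: [-0.1, -0.4, -0.7]
opening: 0.0637
```

Request:
play_rows(
  delta_pos=[
    [0,0,0],
    [0,0,0],
    [0,0,0],
    [0,0,0],
    [0,0,0],
  ],
  spin=[0,0,0,0,0],
  claw=[0,0.3,0.6,1,1],
  squeeze=40,
)

```text
t: 3.27
ee_pos: [0.4628, 0.0925, 0.2948]
eef_rot: [[0.126, -0.992, -0.001], [-0.992, -0.126, -0.0], [0.0, 0.001, -1.0]]
force: [-1.8, 4.5, 4.7]
opening: 0.0169
```

Request:
play_rows(
  delta_pos=[
    [0,0,0],
    [0,0,0],
    [0,0,0],
    [0,0,0],
    [0,0,0],
  ],
  spin=[0,0,0,0,0],
  claw=[1,1,1,1,1],
  squeeze=40,
)

```text
t: 3.68
ee_pos: [0.4628, 0.0926, 0.2949]
eef_rot: [[0.126, -0.992, -0.001], [-0.992, -0.126, -0.0], [0.0, 0.001, -1.0]]
force: [0.6, 1.1, -8.1]
opening: 0.0169
```

Run:
```python
from h import *
s=manip.get_state();print(s['t'],s['ee_pos'],s['force'],s['opening'])
S=manip.camera('side')['img'];W=manip.camera('wrist')['img']
cv2.imwrite('pics/s2.png',S)
g=cv2.cvtColor(S,cv2.COLOR_BGR2HSV);print(g[240,235],g[200,262])
m=((g[...,1]<45)&(g[...,2]>170)).astype(np.uint8);m[:,:170]=0;m[:150]=0
n,l,st,ce=cv2.connectedComponentsWithStats(m);k=1+np.argmax(st[1:,4]);print(st[k])
a=S.copy();a[l==k]=(0,0,255)
cv2.imwrite('pics/two.png',np.hstack([cv2.resize(a[150:330,150:310],None,fx=2.5,fy=2.5),cv2.resize(W,(400,450))]))
```

```text
3.6833 [0.46280669 0.09256691 0.29489956] [ 0.64571447  1.06776676 -8.11540562] 0.016910035761139076
[ 90   1 240] [19 29 71]
[ 182  182   82  102 2391]
```

View pics/two.png

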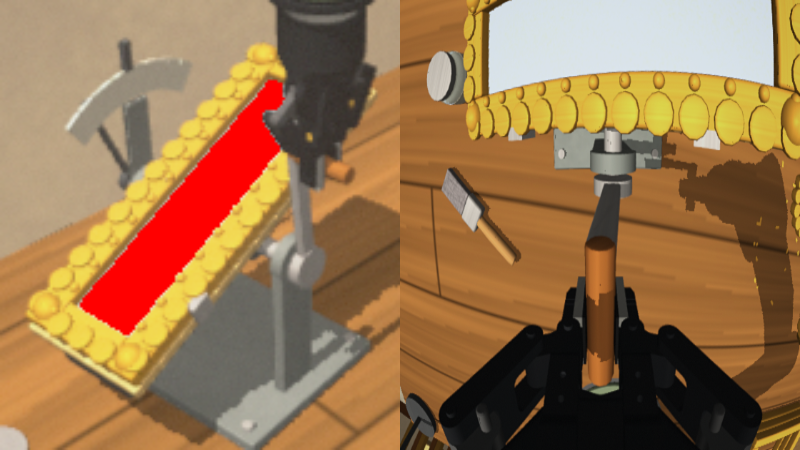

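```bash
cat >> h.py <<'E'
ST=np.array([.6044,.0963,.1286])
def corners(img,side=True):
    g=cv2.cvtColor(cv2.resize(img,None,fx=3,fy=3,interpolation=cv2.INTER_CUBIC),cv2.COLOR_BGR2HSV)
    m=((g[...,1]<50)&(g[...,2]>160)).astype(np.uint8)
    if side: m[:450]=0;m[:,:400]=0;m[:,960:]=0;m[1000:]=0
    else: m[:480]=0;m[750:]=0;m[:,:500]=0;m[:,1000:]=0
    m=cv2.morphologyEx(m,cv2.MORPH_OPEN,np.ones((13,13)))
    n,l,st,ce=cv2.connectedComponentsWithStats(m);k=1+np.argmax(st[1:,4])
    c=cv2.findContours((l==k).astype(np.uint8),cv2.RETR_EXTERNAL,cv2.CHAIN_APPROX_NONE)[0][0][:,0].astype(float)
    return c
def line(c,p,q,a,b): # points of c within 4 px of segment p-q, between fractions a,b
    d=q-p;L=np.hypot(*d);d/=L;t=(c-p)@d;n=np.abs((c-p)@[-d[1],d[0]])
    s=c[(t>a*L)&(t<b*L)&(n<5)];v=cv2.fitLine(s.astype(np.float32),cv2.DIST_HUBER,0,.01,.01).ravel()
    return np.r_[v[0],v[1]],v[2:]
def isect(l1,l2):
    t=np.linalg.solve(np.c_[l1[0],-l2[0]],l2[1]-l1[1]);return l1[1]+t[0]*l1[0]
def un(p): return (np.array(p)+.5)/3-.5
def leftAB(c):
    P=cv2.approxPolyDP(c.astype(np.int32).reshape(-1,1,2),9,True)[:,0].astype(float)
    i=np.argmin(P[:,0]);j=np.argmax(P[:,1]);n=len(P)
    s=1 if (i+1)%n!=j else -1
    A,B=P[i],P[j];A2,B2=P[(i+s)%n],P[(j-s)%n]
    lab=line(c,A,B,.15,.85);la=line(c,A,A2,.1,.7);lb=line(c,B,B2,.1,.7)
    return np.r_[un(isect(lab,la)),un(isect(lab,lb))]
def carr(x,y,z,th): # stand coordinates of a carrier point (z above axle)
    return [x,y*np.cos(th)-z*np.sin(th),.175+y*np.sin(th)+z*np.cos(th)]
E
python3 - <<'E'
from h import *
T=manip.camera('top');S=manip.camera('side')
res=[]
for nm,cam in(('side0',S),('top0',T)):
    c=corners(cv2.imread(f'pics/{nm}.png'),nm=='side0')
    P=cv2.approxPolyDP(c.astype(np.int32).reshape(-1,1,2),12,True)[:,0].astype(float);n=len(P)
    L=[line(c,P[i],P[(i+1)%n],.1,.9) for i in range(n)]
    Q=np.array([un(isect(L[i-1],L[i])) for i in range(n)]);print(nm,Q.round(1).tolist());res.append((cam,Q))
def mod(p): return stand(ST,[carr(sx*p[0],sy*p[1],p[2],p[3]) for sx,sy in((1,1),(-1,1),(-1,-1),(1,-1))])
def f(p):
    o=[]
    for cam,Q in res:
        u=proj(cam,mod(p));o+=[u[i]-Q[np.argmin(np.hypot(*(Q-u[i]).T))] for i in range(4)]
    return np.concatenate(o)
r=least_squares(f,[.05,.155,.02,-.57],loss='soft_l1');print(r.x,r.fun.reshape(-1,2).round(1).tolist())
print(leftAB(corners(cv2.imread('pics/side0.png'))),leftAB(corners(cv2.imread('pics/s2.png'))),proj(S,mod(r.x))[:2])
E
```

```text
side0 [[274.0, 185.0], [252.6999969482422, 177.1999969482422], [183.39999389648438, 279.5], [203.6999969482422, 291.20001220703125]]
top0 [[280.29998779296875, 180.5], [185.5, 203.60000610351562], [186.60000610351562, 230.10000610351562], [282.29998779296875, 210.39999389648438]]
[ 0.03506334  0.15801861  0.04979126 -0.57198868] [[0.9, -0.2], [0.7, 0.4], [0.9, 0.4], [1.3, 0.0], [-2.7, 2.7], [-3.1, 1.4], [-0.9, 1.2], [-0.7, 2.9]]
[183.66125 279.40207 203.48643 291.41873] [183.      273.24643 200.747   283.94214] [[184.32012568 279.28884559]
 [204.41478863 291.54140023]]
```

```bash
cat >> h.py <<'E'
M=(.0351,.158,.0498)
def tilt_px(S,q):
    f=lambda p:(proj(S,stand(ST,[carr(M[0],M[1],M[2],p[0]),carr(-M[0],M[1],M[2],p[0])]))).ravel()-q
    r=least_squares(f,[-.3],loss='soft_l1');return r.x[0],r.fun
def tilt(S): return tilt_px(S,leftAB(corners(S['img'])))
def lever(ee): # lever angle from TCP pose
    d=np.array(ee[:2])-ST[:2];y=-np.sin(ST[2])*d[0]+np.cos(ST[2])*d[1];return np.arcsin(-y/.14)
E
python3 - <<'E'
from h import *
S=manip.camera('side')
for n in('side0','s1','s2'):
    S['img']=cv2.imread(f'pics/{n}.png');t,r=tilt(S);print(n,round(t,4),r.round(1))
S=manip.camera('side');print(tilt(S)[0]);s=manip.get_state();print(s['t'],s['ee_pos'],lever(s['ee_pos']),s['force'])
o=cv2.imread('pics/side0.png')[155:305,150:300];n=S['img'][155:305,150:300]
cv2.imwrite('pics/cmp.png',cv2.resize(np.hstack([o,n]),(800,400),interpolation=cv2.INTER_CUBIC))
E
```

```text
side0 -0.5655 [ 0.5 -0.4  0.8 -0.1]
s1 -0.5868 [-1.  -0.8  1.2  0.8]
s2 -0.4208 [-1.3 -0.8  1.3  0.8]
-0.4406055834732239
3.9833 [0.46281256 0.09258354 0.29489827] -0.10355801813483302 [ 0.3058183   2.77237648 -6.2036874 ]
```

View pics/cmp.png

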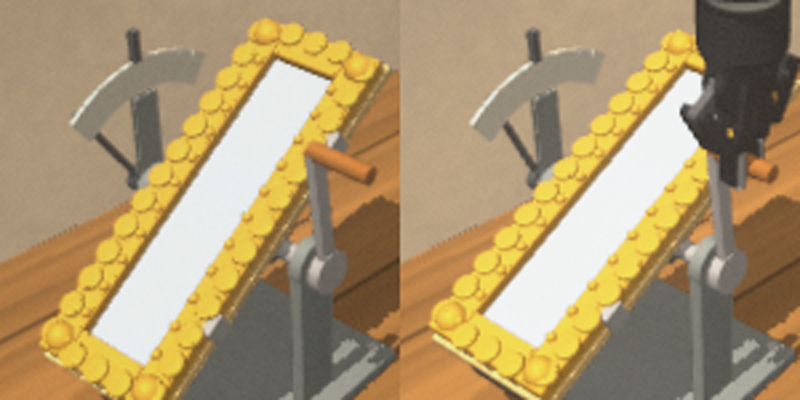

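```bash
cat >> h.py <<'E'
def sim(th,v,Ls,L0,dt=1/12,I=.082,g=.40,k=.28,b=.03,lag=.05,n=50):
    """lever row targets Ls, first-order lag; returns rows (t,th,v,L,c) at each row end"""
    L=L0;h=dt/n;out=[];prev=L0
    for i,Lt in enumerate(Ls):
        for j in range(n):
            tgt=prev+(Lt-prev)*(j+1)/n
            Ld=(tgt-L)/lag;L+=Ld*h
            a=(g*np.sin(th)-k*(th-L)-b*(v-Ld))/I
            v+=a*h;th+=v*h
            if abs(th-L)>.45:
                out.append(('HIT',round((i+j/n)*dt,3),round(v-Ld,3)));s=np.sign(th-L);th=L+.45*s;v=Ld
                # keep only first reports
        prev=Lt;out.append((round((i+1)*dt,3),round(th,4),round(v,3),round(L,4),round(th-L,4)))
    return out
def show(o):
    last=None
    for r in o:
        if r[0]=='HIT':
            if last!='HIT' or abs(r[2])>.05: print(r)
        else: print(r)
        last=r[0]
E
python3 - <<'E'
from h import *
for th,v in((-.452,-.24),(-.445,-.15),(-.46,-.3)):
  for Ls in([-.104]*8,[-.104,-.115,-.14,-.175,-.21,-.23,-.24,-.245],[-.104,-.104,-.12,-.15,-.18,-.2,-.21,-.21]):
    print(th,v,Ls);print([x for x in sim(th,v,Ls,-.104) if x[0]=='HIT'][:3])
E
```

```text
-0.452 -0.24 [-0.104, -0.104, -0.104, -0.104, -0.104, -0.104, -0.104, -0.104]
[('HIT', 0.282, np.float64(-0.481)), ('HIT', 0.283, np.float64(-0.002)), ('HIT', 0.285, np.float64(-0.002))]
-0.452 -0.24 [-0.104, -0.115, -0.14, -0.175, -0.21, -0.23, -0.24, -0.245]
[('HIT', 0.44, np.float64(-0.347)), ('HIT', 0.442, np.float64(-0.006)), ('HIT', 0.443, np.float64(-0.006))]
-0.452 -0.24 [-0.104, -0.104, -0.12, -0.15, -0.18, -0.2, -0.21, -0.21]
[('HIT', 0.35, np.float64(-0.227)), ('HIT', 0.352, np.float64(-0.001)), ('HIT', 0.353, np.float64(-0.001))]
-0.445 -0.15 [-0.104, -0.104, -0.104, -0.104, -0.104, -0.104, -0.104, -0.104]
[('HIT', 0.357, np.float64(-0.46)), ('HIT', 0.358, np.float64(-0.002)), ('HIT', 0.36, np.float64(-0.002))]
-0.445 -0.15 [-0.104, -0.115, -0.14, -0.175, -0.21, -0.23, -0.24, -0.245]
[('HIT', 0.548, np.float64(-0.574)), ('HIT', 0.55, np.float64(-0.004)), ('HIT', 0.552, np.float64(-0.004))]
-0.445 -0.15 [-0.104, -0.104, -0.12, -0.15, -0.18, -0.2, -0.21, -0.21]
[('HIT', 0.502, np.float64(-0.402)), ('HIT', 0.503, np.float64(-0.007)), ('HIT', 0.505, np.float64(-0.007))]
-0.46 -0.3 [-0.104, -0.104, -0.104, -0.104, -0.104, -0.104, -0.104, -0.104]
[('HIT', 0.235, np.float64(-0.499)), ('HIT', 0.237, np.float64(-0.002)), ('HIT', 0.238, np.float64(-0.002))]
-0.46 -0.3 [-0.104, -0.115, -0.14, -0.175, -0.21, -0.23, -0.24, -0.245]
[('HIT', 0.317, np.float64(-0.216)), ('HIT', 0.318, np.float64(-0.001)), ('HIT', 0.32, np.float64(-0.001))]
-0.46 -0.3 [-0.104, -0.104, -0.12, -0.15, -0.18, -0.2, -0.21, -0.21]
[('HIT', 0.252, np.float64(-0.348)), ('HIT', 0.482, np.float64(-0.178)), ('HIT', 0.483, np.float64(-0.003))]
```

Request:
play_rows(
  delta_pos=[
    [0,0,0],
    [-0.22,0,0.02],
    [-0.64,0,0.08],
    [-1.05,0,0.15],
    [-1.46,0,0.23],
  ],
  spin=[0,0,0,0,0],
  claw=[1,1,1,1,1],
)

```text
t: 4.4
ee_pos: [0.4611, 0.106, 0.2931]
eef_rot: [[0.125, -0.992, -0.001], [-0.992, -0.125, -0.003], [0.002, 0.001, -1.0]]
force: [-7.6, -6.5, 15.4]
opening: 0.0166
```

Request:
play_rows(
  delta_pos=[
    [-0.45,0,0.1],
    [-0.85,0,0.2],
    [-1.1,0,0.28],
    [-1.25,0,0.32],
    [-1.25,0,0.32],
  ],
  spin=[0,0,0,0,0],
  claw=[1,1,1,1,1],
)

```text
t: 4.82
ee_pos: [0.4595, 0.1183, 0.2903]
eef_rot: [[0.125, -0.992, -0.0], [-0.992, -0.125, -0.003], [0.003, 0.001, -1.0]]
force: [-3.8, -0.8, 4.6]
opening: 0.0167
```

```bash
cat > meas.py <<'E'
from h import *
import sys
N=int(sys.argv[1]) if len(sys.argv)>1 else 2
R=[]
for i in range(N):
    s=manip.get_state();S=manip.camera('side');R.append((s,S))
cv2.imwrite('pics/last.png',S['img'])
for s,S in R:
    t,r=tilt(S);L=lever(s['ee_pos']);print(round(s['t'],3),'tilt',round(t,4),'L',round(L,4),'c',round(t-L,3),r.round(1),'z',round(s['ee_pos'][2],4))
    open('log.txt','a').write(f"{s['t']} {t} {L}\n")
print(np.round(manip.get_state()['ee_pos'],4),s['force'].round(1),s['opening'])
E
python3 meas.py 4
```

```text
Traceback (most recent call last):
  File "meas.py", line 9, in <module>
    t,r=tilt(S);L=lever(s['ee_pos']);print(round(s['t'],3),'tilt',round(t,4),'L',round(L,4),'c',round(t-L,3),r.round(1),'z',round(s['ee_pos'][2],4))
        ~~~~^^^
  File "h.py", line 40, in tilt
    def tilt(S): return tilt_px(S,leftAB(corners(S['img'])))
                                  ~~~~~~^^^^^^^^^^^^^^^^^^^
  File "h.py", line 32, in leftAB
    lab=line(c,A,B,.15,.85);la=line(c,A,A2,.1,.7);lb=line(c,B,B2,.1,.7)
  File "h.py", line 22, in line
    s=c[(t>a*L)&(t<b*L)&(n<5)];v=cv2.fitLine(s.astype(np.float32),cv2.DIST_HUBER,0,.01,.01).ravel()
                                 ~~~~~~~~~~~^^^^^^^^^^^^^^^^^^^^^^^^^^^^^^^^^^^^^^^^^^^^^^^
cv2.error: OpenCV(4.12.0) /io/opencv/modules/imgproc/src/linefit.cpp:50: error: (-215:Assertion failed) count > 0 in function 'fitLine2D_wods'
```

Run:
```python
from h import *
I=cv2.imread('pics/last.png');c=corners(I);P=cv2.approxPolyDP(c.astype(np.int32).reshape(-1,1,2),9,True)[:,0];print(un(P).round().tolist())
cv2.polylines(I,[np.int32(un(P))],True,(0,0,255),1)
cv2.imwrite('pics/dbg.png',cv2.resize(I[150:340,140:340],None,fx=3,fy=3))
```

```text
[[252.0, 176.0], [245.0, 177.0], [189.0, 286.0], [209.0, 295.0], [251.0, 216.0], [246.0, 203.0], [254.0, 197.0]]
```

View pics/dbg.png

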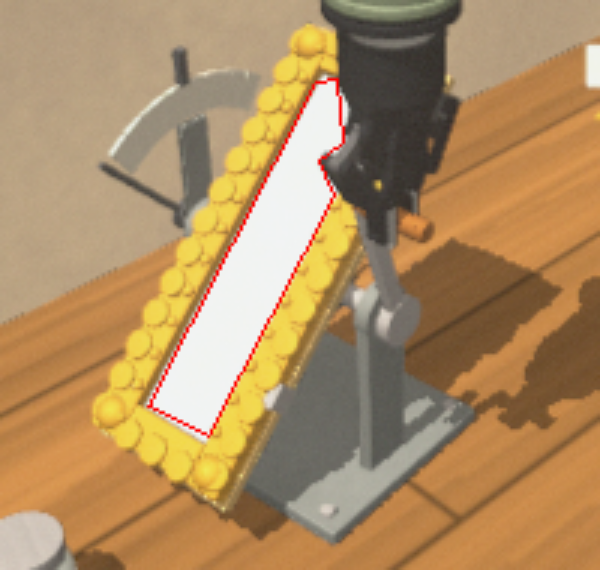

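```bash
python3 - <<'E'
t=open('h.py').read()
t=t.replace("    s=1 if (i+1)%n!=j else -1\n    A,B=P[i],P[j];A2,B2=P[(i+s)%n],P[(j-s)%n]\n","""    s=1 if (i-j)%n<=(j-i)%n else -1
    A,B=P[i],P[j]
    def far(k,s):
        for m in range(1,n):
            if np.hypot(*(P[(k+s*m)%n]-P[k]))>75: return P[(k+s*m)%n]
    A2,B2=far(i,s),far(j,-s)
""")
open('h.py','w').write(t)
m=open('meas.py').read()
m=m.replace("    t,r=tilt(S);","    try: t,r=tilt(S)\n    except Exception as e: print('bad',s['t'],e);cv2.imwrite('pics/bad.png',S['img']);continue\n    ").replace("L=lever","L=lever",1)
open('meas.py','w').write(m)
E
python3 meas.py 3
```

```text
bad 5.0167 OpenCV(4.12.0) /io/opencv/modules/imgproc/src/linefit.cpp:50: error: (-215:Assertion failed) count > 0 in function 'fitLine2D_wods'

5.067 tilt -0.7257 L -0.293 c -0.433 [ 0.1 -0.1 -0.   0.1] z 0.2903
bad 5.1167 OpenCV(4.12.0) /io/opencv/modules/imgproc/src/linefit.cpp:50: error: (-215:Assertion failed) count > 0 in function 'fitLine2D_wods'

[0.4595 0.1184 0.2903] [-4.9 -1.9  5.7] 0.016196105299178535
```

Run:
```python
from h import *
I=cv2.imread('pics/bad.png');c=corners(I);P=cv2.approxPolyDP(c.astype(np.int32).reshape(-1,1,2),9,True)[:,0].astype(float);print(un(P).round().tolist())
```

```text
[[252.0, 176.0], [245.0, 177.0], [189.0, 282.0], [190.0, 286.0], [209.0, 295.0], [251.0, 216.0], [246.0, 203.0], [254.0, 197.0]]
```

```bash
sed -i 's/(n<5)/(n<12)/; s/reshape(-1,1,2),9,True/reshape(-1,1,2),14,True/' h.py; python3 meas.py 4
python3 - <<'E'
from h import *
S=manip.camera('side')
for n in('side0','s1','s2','bad','last'):
    S['img']=cv2.imread(f'pics/{n}.png');t,r=tilt(S);print(n,round(t,4),r.round(1))
E
```

```text
5.167 tilt -0.7259 L -0.2932 c -0.433 [ 0.   0.1  0.  -0.2] z 0.2903
5.217 tilt -0.7265 L -0.2932 c -0.433 [-0.   0.1  0.1 -0.2] z 0.2903
5.267 tilt -0.7246 L -0.2931 c -0.431 [-0.   0.1  0.1 -0.2] z 0.2903
5.317 tilt -0.7255 L -0.2932 c -0.432 [-0.   0.1  0.1 -0.2] z 0.2903
[0.4595 0.1184 0.2903] [-4.2 -1.2  6.5] 0.016673623566943754
side0 -0.5626 [ 0.7 -0.3  0.9 -0.3]
s1 -0.5633 [ 0.8 -0.4  0.8 -0.2]
s2 -0.4017 [ 1.  -0.2  1.1 -0.1]
bad -0.7259 [ 0.   0.1  0.  -0.2]
last -0.7255 [-0.   0.1  0.1 -0.2]
```

Request:
play_rows(
  delta_pos=[
    [0.15,0,-0.04],
    [0.38,0,-0.1],
    [0.65,0,-0.17],
    [0.93,0,-0.24],
    [1.2,0,-0.3],
  ],
  spin=[0,0,0,0,0],
  claw=[1,1,1,1,1],
)

```text
t: 5.83
ee_pos: [0.4609, 0.1077, 0.2934]
eef_rot: [[0.125, -0.992, -0.0], [-0.992, -0.125, -0.001], [0.001, 0.0, -1.0]]
force: [-4.1, 9.0, -5.1]
opening: 0.0167
```

Request:
play_rows(
  delta_pos=[
    [0.32,0,-0.06],
    [0.57,0,-0.1],
    [0.81,0,-0.14],
    [1.05,0,-0.17],
    [1.28,0,-0.2],
  ],
  spin=[0,0,0,0,0],
  claw=[1,1,1,1,1],
)

```text
t: 6.25
ee_pos: [0.4625, 0.0967, 0.2959]
eef_rot: [[0.127, -0.992, 0.0], [-0.992, -0.127, 0.002], [-0.002, -0.0, -1.0]]
force: [-5.3, 11.8, 3.1]
opening: 0.0167
```

Request:
play_rows(
  delta_pos=[
    [0.32,0,-0.03],
    [0.54,0,-0.06],
    [0.76,0,-0.08],
    [0.98,0,-0.1],
    [1.18,0,-0.11],
  ],
  spin=[0,0,0,0,0],
  claw=[1,1,1,1,1],
)

```text
t: 6.67
ee_pos: [0.4638, 0.0865, 0.2975]
eef_rot: [[0.128, -0.992, 0.0], [-0.992, -0.128, 0.004], [-0.004, -0.001, -1.0]]
force: [-9.5, 10.1, 14.3]
opening: 0.0167
```

Request:
play_rows(
  delta_pos=[
    [0.25,0,-0.01],
    [0.42,0,-0.01],
    [0.55,0,-0.01],
    [0.65,0,-0.01],
    [0.7,0,-0.01],
  ],
  spin=[0,0,0,0,0],
  claw=[1,1,1,1,1],
)

```text
t: 7.08
ee_pos: [0.4646, 0.081, 0.298]
eef_rot: [[0.129, -0.992, 0.001], [-0.992, -0.129, 0.007], [-0.007, -0.001, -1.0]]
force: [-7.3, 10.7, 5.8]
opening: 0.0165
```

```bash
python3 meas.py 4
```

```text
7.083 tilt -0.467 L -0.0199 c -0.447 [ 1.  -0.3  0.9 -0.1] z 0.298
7.133 tilt -0.4671 L -0.0198 c -0.447 [ 1.  -0.3  0.9 -0.2] z 0.298
7.183 tilt -0.4664 L -0.0196 c -0.447 [ 1.  -0.3  0.9 -0.1] z 0.298
7.233 tilt -0.4668 L -0.0198 c -0.447 [ 1.  -0.3  0.9 -0.1] z 0.298
[0.4646 0.081  0.298 ] [-6.4  8.6  5.6] 0.017007288576635627
```

```bash
rm -f log.txt
cat > mpc.py <<'E'
# usage: mpc.py target npics window(s)
from h import *
import sys
tgt=float(sys.argv[1]);N=int(sys.argv[2]);win=float(sys.argv[3]);maxD=float(sys.argv[4]) if len(sys.argv)>4 else .15
R=[(manip.get_state(),manip.camera('side')) for _ in range(N)]
cv2.imwrite('pics/last.png',R[-1][1]['img'])
with open('log.txt','a') as f:
    for s,S in R:
        try: t=tilt(S)[0];f.write(f"{s['t']} {t} {lever(s['ee_pos'])}\n")
        except Exception as e: print('bad',e)
D=np.loadtxt('log.txt',ndmin=2);s=manip.get_state();L0=lever(s['ee_pos']);tn=s['t']
for r in D[-N:]: print('%.3f tilt %.4f L %.4f c %.4f'%(r[0],r[1],r[2],r[1]-r[2]))
W=D[D[:,0]>=tn-win];h=.01
# lever path: between samples >.2 s apart the lever ramps over the first .27 s
pt,pl=[W[0,0]],[W[0,2]]
for a,b in zip(W[:-1],W[1:]):
    if b[0]-a[0]>.2: pt+=[b[0]-.41,b[0]-.12];pl+=[a[2],b[2]]
    pt.append(b[0]);pl.append(b[2])
tt=np.arange(W[0,0],tn+h/2,h);LL=np.interp(tt,pt,pl)
def run(th,v,LL,sc,d):
    o=[]
    L=LL+d;Ld=np.gradient(L,h) if len(L)>1 else 0*L;I=.082*sc;g=.40*sc
    for l,ld in zip(L,Ld):
        v+=h*(g*np.sin(th)-.28*(th-l)-.03*(v-ld))/I;th+=v*h
        if th<l-.45: th=l-.45;v=max(v,ld)
        if th>l+.45: th=l+.45;v=min(v,ld)
        o.append((th,v))
    return np.array(o)
def res(p):
    o=run(p[0],p[1],LL,p[2],p[3]);return np.r_[(np.interp(W[:,0],tt,o[:,0])-W[:,1])/.002,(p[2]-1)/.07,p[3]/.01,p[1]/.5]
r=least_squares(res,[W[0,1],0,1,0]);p=r.x;o=run(*p[:2],LL,*p[2:])
th,v=o[-1];sc,d=p[2:];print('fit th %.4f v %.4f scale %.3f d %.4f rms %.4f  t %.3f L %.4f'%(th,v,sc,d,np.sqrt(np.mean((res(p)[:-3]*.002)**2)),tn,L0))
leq=tgt-.40*sc*np.sin(tgt)/.28-d
nC=6;n1=42;cyc=57
def path(Ds):
    L=L0;P=[]
    for x in Ds: P+=list(L+x*np.clip(np.arange(cyc)/27,0,1));L+=x
    return np.array(P)
def cost(Ds):
    P=path(Ds);o=run(th,v,P,sc,d);c=o[:,0]-P-d
    i=np.arange(n1,len(P),14)
    return np.r_[(o[i,0]-tgt)*1.0,o[i,1]*.5,(P[-1]-leq)*5,(o[-1,0]-tgt)*5,o[-1,1]*5,np.array(Ds)*.5,30*np.clip(np.abs(c[::7])-.41,0,None)]
b=least_squares(cost,np.full(nC,.01),bounds=(-maxD,maxD)).x
o=run(th,v,path(b),sc,d);print('leq %.4f plan'%leq,b.round(3))
print('pred end of call1 th %.4f v %.4f c %.3f; ends'%(*o[n1],o[n1,0]-path(b)[n1]-d),o[cyc-1::cyc,0].round(3))
def cm(x0,x): return 14*(np.sin(x0+x)-np.sin(x0)),14*(np.cos(x0)-np.cos(x0+x))
l=L0
for x in b[:3]:
    X,Z=cm(l,x);print('call: D=%.3f  final x %.2f cm (with deadband %.2f) z %.2f'%(x,X,X+.14*np.sign(X),Z));l+=x
E
python3 mpc.py -0.015 2 0.3
```

```text
7.283 tilt -0.4671 L -0.0199 c -0.4472
7.333 tilt -0.4673 L -0.0198 c -0.4475
fit th -0.4692 v -0.0508 scale 1.000 d 0.0000 rms 0.0000  t 7.383 L -0.0197
leq 0.0064 plan [ 0.064  0.033  0.031  0.018  0.028 -0.106]
pred end of call1 th -0.3761 v 0.1662 c -0.420; ends [-0.357 -0.334 -0.314 -0.271 -0.206 -0.134]
call: D=0.064  final x 0.90 cm (with deadband 1.04) z 0.01
call: D=0.033  final x 0.47 cm (with deadband 0.61) z 0.03
call: D=0.031  final x 0.43 cm (with deadband 0.57) z 0.04
```

Request:
play_rows(
  delta_pos=[
    [0.35,0,0],
    [0.65,0,0],
    [0.92,0,0.01],
    [1.15,0,0.02],
    [1.3,0,0.03],
  ],
  spin=[0,0,0,0,0],
  claw=[1,1,1,1,1],
)

```text
t: 7.8
ee_pos: [0.4661, 0.0694, 0.2985]
eef_rot: [[0.129, -0.992, 0.001], [-0.992, -0.129, 0.008], [-0.008, -0.002, -1.0]]
force: [-9.2, 8.1, 11.9]
opening: 0.0167
```

```bash
python3 mpc.py -0.015 3 0.16
```

```text
7.800 tilt -0.3759 L 0.0643 c -0.4402
7.850 tilt -0.3654 L 0.0656 c -0.4310
7.900 tilt -0.3595 L 0.0657 c -0.4252
fit th -0.3520 v 0.1327 scale 1.002 d -0.0001 rms 0.0009  t 7.950 L 0.0657
leq 0.0066 plan [ 0.033  0.023  0.02   0.03  -0.15  -0.043]
pred end of call1 th -0.3125 v 0.0623 c -0.411; ends [-0.305 -0.283 -0.252 -0.174 -0.081 -0.041]
call: D=0.033  final x 0.46 cm (with deadband 0.60) z 0.04
call: D=0.023  final x 0.32 cm (with deadband 0.46) z 0.03
call: D=0.020  final x 0.28 cm (with deadband 0.42) z 0.04
```

Request:
play_rows(
  delta_pos=[
    [0.29,0,0.02],
    [0.45,0,0.03],
    [0.6,0,0.04],
    [0.6,0,0.04],
    [0.6,0,0.04],
  ],
  spin=[0,0,0,0,0],
  claw=[1,1,1,1,1],
)

```text
t: 8.37
ee_pos: [0.4668, 0.0642, 0.2984]
eef_rot: [[0.129, -0.992, 0.001], [-0.992, -0.129, 0.01], [-0.009, -0.003, -1.0]]
force: [-5.9, 6.6, 5.7]
opening: 0.0167
```

```bash
python3 mpc.py -0.015 3 0.75
```

```text
8.367 tilt -0.3030 L 0.1015 c -0.4045
8.417 tilt -0.2989 L 0.1017 c -0.4006
8.467 tilt -0.2947 L 0.1016 c -0.3963
fit th -0.2902 v 0.0808 scale 0.984 d 0.0007 rms 0.0007  t 8.517 L 0.1015
leq 0.0053 plan [ 0.045 -0.021 -0.15   0.012  0.014  0.004]
pred end of call1 th -0.2482 v 0.1222 c -0.395; ends [-0.23  -0.131 -0.048 -0.022 -0.017 -0.016]
call: D=0.045  final x 0.62 cm (with deadband 0.76) z 0.08
call: D=-0.021  final x -0.30 cm (with deadband -0.44) z -0.04
call: D=-0.150  final x -2.10 cm (with deadband -2.24) z -0.10
```

Request:
play_rows(
  delta_pos=[
    [0.3,0,0.03],
    [0.5,0,0.05],
    [0.7,0,0.07],
    [0.7,0,0.07],
    [0.7,0,0.07],
  ],
  spin=[0,0,0,0,0],
  claw=[1,1,1,1,1],
)

```text
t: 8.93
ee_pos: [0.4676, 0.0581, 0.2981]
eef_rot: [[0.13, -0.992, 0.001], [-0.991, -0.13, 0.011], [-0.011, -0.003, -1.0]]
force: [-5.6, 4.7, 4.2]
opening: 0.0166
```

```bash
python3 mpc.py -0.015 3 1.3
```

```text
8.933 tilt -0.2553 L 0.1457 c -0.4010
8.983 tilt -0.2481 L 0.1459 c -0.3939
9.033 tilt -0.2428 L 0.1457 c -0.3885
fit th -0.2371 v 0.1254 scale 0.993 d 0.0003 rms 0.0007  t 9.083 L 0.1457
leq 0.0060 plan [-0.006 -0.15  -0.011  0.023  0.003  0.   ]
pred end of call1 th -0.1711 v 0.1845 c -0.311; ends [-0.143 -0.054 -0.022 -0.017 -0.016 -0.015]
call: D=-0.006  final x -0.08 cm (with deadband -0.22) z -0.01
call: D=-0.150  final x -2.09 cm (with deadband -2.23) z -0.14
call: D=-0.011  final x -0.15 cm (with deadband -0.29) z 0.00
```

Request:
play_rows(
  delta_pos=[
    [0,0,0],
    [0,0,0],
    [0,0,0],
    [0,0,0],
    [0,0,0],
  ],
  spin=[0,0,0,0,0],
  claw=[1,1,1,1,1],
)

```text
t: 9.5
ee_pos: [0.4676, 0.0582, 0.2981]
eef_rot: [[0.13, -0.992, 0.001], [-0.991, -0.13, 0.011], [-0.011, -0.003, -1.0]]
force: [-3.3, 2.5, 0.8]
opening: 0.0167
```

```bash
python3 mpc.py -0.015 2 1.8
```

```text
9.500 tilt -0.1723 L 0.1452 c -0.3175
9.550 tilt -0.1614 L 0.1452 c -0.3066
fit th -0.1517 v 0.2090 scale 0.993 d 0.0004 rms 0.0007  t 9.600 L 0.1452
leq 0.0059 plan [-0.144 -0.024  0.024  0.006 -0.001  0.   ]
pred end of call1 th -0.0770 v 0.1300 c -0.079; ends [-0.06  -0.024 -0.017 -0.016 -0.015 -0.015]
call: D=-0.144  final x -2.01 cm (with deadband -2.15) z -0.15
call: D=-0.024  final x -0.34 cm (with deadband -0.48) z 0.00
call: D=0.024  final x 0.33 cm (with deadband 0.47) z -0.00
```

Request:
play_rows(
  delta_pos=[
    [-0.8,0,-0.06],
    [-1.6,0,-0.11],
    [-2.3,0,-0.15],
    [-2.3,0,-0.15],
    [-2.3,0,-0.15],
  ],
  spin=[0,0,0,0,0],
  claw=[1,1,1,1,1],
)

```text
t: 10.02
ee_pos: [0.4647, 0.0809, 0.3004]
eef_rot: [[0.13, -0.992, 0.002], [-0.991, -0.13, 0.01], [-0.01, -0.003, -1.0]]
force: [-6.1, -0.8, 11.1]
opening: 0.0168
```

```bash
python3 mpc.py -0.015 3 0.7
```

```text
10.017 tilt -0.0800 L -0.0190 c -0.0610
10.067 tilt -0.0748 L -0.0191 c -0.0557
10.117 tilt -0.0694 L -0.0190 c -0.0504
fit th -0.0650 v 0.0828 scale 1.002 d -0.0001 rms 0.0003  t 10.167 L -0.0193
leq 0.0066 plan [ 0.024 -0.005  0.005  0.002  0.     0.   ]
pred end of call1 th -0.0391 v 0.0454 c -0.044; ends [-0.033 -0.02  -0.016 -0.015 -0.015 -0.015]
call: D=0.024  final x 0.34 cm (with deadband 0.48) z -0.00
call: D=-0.005  final x -0.08 cm (with deadband -0.22) z -0.00
call: D=0.005  final x 0.07 cm (with deadband 0.21) z 0.00
```

Request:
play_rows(
  delta_pos=[
    [0.25,0,0.03],
    [0.36,0,0.06],
    [0.46,0,0.1],
    [0.46,0,0.1],
    [0.46,0,0.1],
  ],
  spin=[0,0,0,0,0],
  claw=[1,1,1,1,1],
)

```text
t: 10.58
ee_pos: [0.4652, 0.077, 0.3003]
eef_rot: [[0.13, -0.991, 0.003], [-0.991, -0.13, 0.011], [-0.01, -0.004, -1.0]]
force: [-11.8, 1.9, 19.0]
opening: 0.0169
```

```bash
python3 mpc.py -0.015 3 1.2
```

```text
10.583 tilt -0.0362 L 0.0093 c -0.0455
10.633 tilt -0.0335 L 0.0094 c -0.0429
10.683 tilt -0.0309 L 0.0094 c -0.0403
fit th -0.0282 v 0.0550 scale 0.992 d 0.0025 rms 0.0002  t 10.733 L 0.0095
leq 0.0038 plan [-0.03   0.02   0.005 -0.001 -0.     0.   ]
pred end of call1 th -0.0131 v 0.0143 c 0.005; ends [-0.012 -0.013 -0.015 -0.015 -0.015 -0.015]
call: D=-0.030  final x -0.42 cm (with deadband -0.56) z 0.00
call: D=0.020  final x 0.28 cm (with deadband 0.42) z -0.00
call: D=0.005  final x 0.07 cm (with deadband 0.21) z 0.00
```

Request:
play_rows(
  delta_pos=[
    [-0.2,0,0],
    [-0.35,0,0],
    [-0.47,0,0],
    [-0.47,0,0],
    [-0.47,0,0],
  ],
  spin=[0,0,0,0,0],
  claw=[1,1,1,1,1],
)

```text
t: 11.15
ee_pos: [0.4648, 0.0804, 0.3005]
eef_rot: [[0.129, -0.992, 0.003], [-0.992, -0.129, 0.009], [-0.008, -0.004, -1.0]]
force: [-2.5, -5.9, 3.4]
opening: 0.0165
```

```bash
python3 mpc.py -0.015 3 1.4
python3 - <<'E'
import cv2
I=cv2.imread('pics/last.png');cv2.imwrite('pics/v9.png',cv2.resize(I[150:260,150:300],None,fx=5,fy=5,interpolation=cv2.INTER_CUBIC))
E
```

```text
11.150 tilt -0.0119 L -0.0154 c 0.0036
11.200 tilt -0.0111 L -0.0156 c 0.0046
11.250 tilt -0.0097 L -0.0154 c 0.0057
fit th -0.0094 v 0.0120 scale 0.997 d 0.0023 rms 0.0002  t 11.300 L -0.0156
leq 0.0041 plan [ 0.006  0.014  0.    -0.001 -0.    -0.   ]
pred end of call1 th -0.0082 v -0.0045 c -0.001; ends [-0.009 -0.013 -0.015 -0.015 -0.015 -0.015]
call: D=0.006  final x 0.09 cm (with deadband 0.23) z -0.00
call: D=0.014  final x 0.20 cm (with deadband 0.34) z -0.00
call: D=0.000  final x 0.00 cm (with deadband 0.14) z 0.00
```

View pics/v9.png

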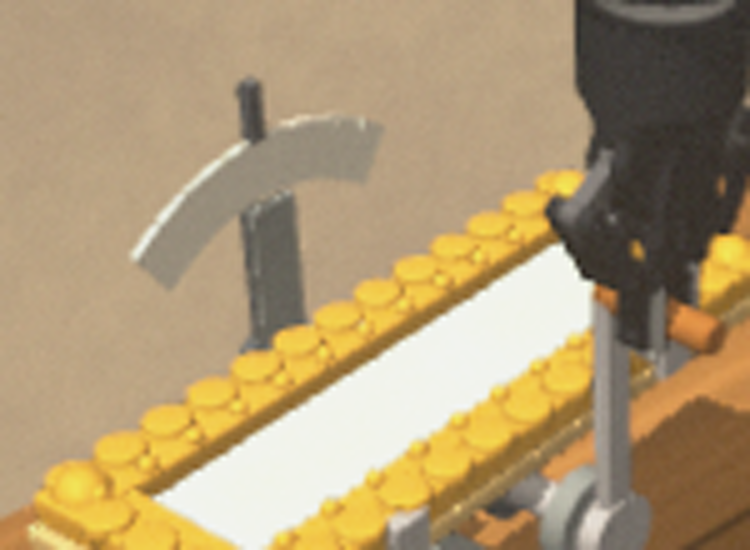

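Request:
play_rows(
  delta_pos=[
    [0.15,0,0],
    [0.25,0,0],
    [0.25,0,0],
    [0.25,0,0],
    [0.25,0,0],
  ],
  spin=[0,0,0,0,0],
  claw=[1,1,1,1,1],
)

```text
t: 11.72
ee_pos: [0.465, 0.0781, 0.3005]
eef_rot: [[0.129, -0.992, 0.003], [-0.992, -0.129, 0.009], [-0.008, -0.004, -1.0]]
force: [-3.8, 1.8, 1.8]
opening: 0.0162
```

```bash
python3 mpc.py -0.015 3 1.8
python3 - <<'E'
from h import *
S=manip.camera('side')
P=stand(ST,[arm(.138,.13,-.01),arm(.138,.08,-.01),arm(.123,.175,-.015),arm(.123,.141,-.015)]);print(((proj(S,P)-[150,150]+.5)*5-.5).round())
E
```

```text
11.717 tilt -0.0049 L 0.0013 c -0.0061
11.767 tilt -0.0041 L 0.0011 c -0.0052
11.817 tilt -0.0038 L 0.0013 c -0.0051
fit th -0.0032 v 0.0112 scale 1.002 d 0.0028 rms 0.0002  t 11.867 L 0.0010
leq 0.0037 plan [-0.018  0.021  0.001 -0.002 -0.    -0.   ]
pred end of call1 th -0.0025 v -0.0091 c 0.012; ends [-0.004 -0.012 -0.014 -0.015 -0.015 -0.015]
call: D=-0.018  final x -0.25 cm (with deadband -0.39) z 0.00
call: D=0.021  final x 0.30 cm (with deadband 0.44) z -0.00
call: D=0.001  final x 0.02 cm (with deadband 0.16) z 0.00
[[235. 151.]
 [244. 234.]
 [246.  82.]
 [252. 141.]]
```

Request:
play_rows(
  delta_pos=[
    [-0.15,0,0],
    [-0.3,0,0],
    [-0.3,0,0],
    [-0.3,0,0],
    [-0.3,0,0],
  ],
  spin=[0,0,0,0,0],
  claw=[1,1,1,1,1],
)

```text
t: 12.33
ee_pos: [0.4648, 0.0799, 0.3005]
eef_rot: [[0.128, -0.992, 0.003], [-0.992, -0.128, 0.007], [-0.007, -0.004, -1.0]]
force: [-2.4, -5.9, 2.1]
opening: 0.0162
```

```bash
python3 mpc.py -0.015 3 2
```

```text
12.333 tilt -0.0011 L -0.0117 c 0.0106
12.383 tilt -0.0016 L -0.0118 c 0.0102
12.433 tilt -0.0020 L -0.0118 c 0.0098
fit th -0.0021 v -0.0080 scale 1.000 d 0.0023 rms 0.0003  t 12.483 L -0.0118
leq 0.0041 plan [ 0.008  0.01  -0.001 -0.001 -0.    -0.   ]
pred end of call1 th -0.0066 v -0.0116 c -0.005; ends [-0.008 -0.013 -0.015 -0.015 -0.015 -0.015]
call: D=0.008  final x 0.12 cm (with deadband 0.26) z -0.00
call: D=0.010  final x 0.14 cm (with deadband 0.28) z 0.00
call: D=-0.001  final x -0.02 cm (with deadband -0.16) z -0.00
```

Request:
play_rows(
  delta_pos=[
    [0.15,0,0],
    [0.22,0,0],
    [0.22,0,0],
    [0.22,0,0],
    [0.22,0,0],
  ],
  spin=[0,0,0,0,0],
  claw=[1,1,1,1,1],
)

```text
t: 12.9
ee_pos: [0.4651, 0.0779, 0.3005]
eef_rot: [[0.129, -0.992, 0.003], [-0.992, -0.129, 0.007], [-0.007, -0.004, -1.0]]
force: [-3.9, 2.7, 2.2]
opening: 0.0167
```

```bash
python3 mpc.py -0.015 3 2
```

```text
12.900 tilt -0.0063 L 0.0026 c -0.0089
12.950 tilt -0.0064 L 0.0026 c -0.0090
13.000 tilt -0.0069 L 0.0028 c -0.0097
fit th -0.0072 v -0.0060 scale 1.000 d 0.0014 rms 0.0001  t 13.050 L 0.0027
leq 0.0050 plan [-0.002  0.005 -0.    -0.001 -0.    -0.   ]
pred end of call1 th -0.0098 v -0.0069 c -0.012; ends [-0.011 -0.014 -0.015 -0.015 -0.015 -0.015]
call: D=-0.002  final x -0.03 cm (with deadband -0.17) z -0.00
call: D=0.005  final x 0.08 cm (with deadband 0.22) z 0.00
call: D=-0.000  final x -0.01 cm (with deadband -0.15) z -0.00
```

Request:
play_rows(
  delta_pos=[
    [0,0,0],
    [0,0,0],
    [0,0,0],
    [0,0,0],
    [0,0,0],
  ],
  spin=[0,0,0,0,0],
  claw=[1,1,1,1,1],
)

```text
t: 13.47
ee_pos: [0.4651, 0.0779, 0.3005]
eef_rot: [[0.129, -0.992, 0.003], [-0.992, -0.129, 0.007], [-0.007, -0.004, -1.0]]
force: [-2.5, 2.7, 1.8]
opening: 0.0165
```

```bash
python3 mpc.py -0.015 3 2
```

```text
13.467 tilt -0.0085 L 0.0026 c -0.0111
13.517 tilt -0.0084 L 0.0025 c -0.0109
13.567 tilt -0.0089 L 0.0025 c -0.0115
fit th -0.0089 v -0.0025 scale 0.997 d 0.0018 rms 0.0002  t 13.617 L 0.0026
leq 0.0046 plan [-0.003  0.006 -0.    -0.001 -0.    -0.   ]
pred end of call1 th -0.0105 v -0.0052 c -0.012; ends [-0.011 -0.014 -0.015 -0.015 -0.015 -0.015]
call: D=-0.003  final x -0.04 cm (with deadband -0.18) z -0.00
call: D=0.006  final x 0.08 cm (with deadband 0.22) z 0.00
call: D=-0.000  final x -0.00 cm (with deadband -0.14) z -0.00
```

Almost in equilibrium; hold for two calls.

Request:
play_rows(
  delta_pos=[
    [0,0,0],
    [0,0,0],
    [0,0,0],
    [0,0,0],
    [0,0,0],
  ],
  spin=[0,0,0,0,0],
  claw=[1,1,1,1,1],
)

```text
t: 14.03
ee_pos: [0.4651, 0.0779, 0.3005]
eef_rot: [[0.129, -0.992, 0.003], [-0.992, -0.129, 0.007], [-0.007, -0.004, -1.0]]
force: [-4.1, 2.7, 1.7]
opening: 0.0164
```

Request:
play_rows(
  delta_pos=[
    [0,0,0],
    [0,0,0],
    [0,0,0],
    [0,0,0],
    [0,0,0],
  ],
  spin=[0,0,0,0,0],
  claw=[1,1,1,1,1],
)

```text
t: 14.45
ee_pos: [0.4651, 0.0779, 0.3005]
eef_rot: [[0.129, -0.992, 0.003], [-0.992, -0.129, 0.007], [-0.007, -0.004, -1.0]]
force: [-4.4, 1.9, 2.3]
opening: 0.017
```

```bash
python3 mpc.py -0.015 3 1.3
```

```text
14.450 tilt -0.0118 L 0.0025 c -0.0143
14.500 tilt -0.0127 L 0.0027 c -0.0154
14.550 tilt -0.0130 L 0.0026 c -0.0156
fit th -0.0132 v -0.0078 scale 1.000 d -0.0003 rms 0.0002  t 14.600 L 0.0027
leq 0.0067 plan [ 0.008 -0.003 -0.001  0.     0.    -0.   ]
pred end of call1 th -0.0155 v -0.0021 c -0.026; ends [-0.016 -0.015 -0.015 -0.015 -0.015 -0.015]
call: D=0.008  final x 0.11 cm (with deadband 0.25) z 0.00
call: D=-0.003  final x -0.04 cm (with deadband -0.18) z -0.00
call: D=-0.001  final x -0.01 cm (with deadband -0.15) z -0.00
```

Request:
play_rows(
  delta_pos=[
    [0.12,0,0],
    [0.19,0,0],
    [0.19,0,0],
    [0.19,0,0],
    [0.19,0,0],
  ],
  spin=[0,0,0,0,0],
  claw=[1,1,1,1,1],
)

```text
t: 15.02
ee_pos: [0.4653, 0.0764, 0.3005]
eef_rot: [[0.129, -0.992, 0.003], [-0.992, -0.129, 0.008], [-0.008, -0.004, -1.0]]
force: [-5.1, 4.0, 1.7]
opening: 0.0159
```

```bash
python3 mpc.py -0.015 3 1.3
```

```text
15.017 tilt -0.0117 L 0.0135 c -0.0252
15.067 tilt -0.0110 L 0.0134 c -0.0244
15.117 tilt -0.0111 L 0.0135 c -0.0245
fit th -0.0102 v 0.0126 scale 0.999 d 0.0007 rms 0.0003  t 15.167 L 0.0135
leq 0.0057 plan [-0.022  0.014  0.002 -0.001 -0.    -0.   ]
pred end of call1 th -0.0077 v -0.0030 c 0.000; ends [-0.008 -0.013 -0.015 -0.015 -0.015 -0.015]
call: D=-0.022  final x -0.31 cm (with deadband -0.45) z -0.00
call: D=0.014  final x 0.20 cm (with deadband 0.34) z -0.00
call: D=0.002  final x 0.03 cm (with deadband 0.17) z 0.00
```

Request:
play_rows(
  delta_pos=[
    [-0.2,0,0],
    [-0.33,0,0],
    [-0.33,0,0],
    [-0.33,0,0],
    [-0.33,0,0],
  ],
  spin=[0,0,0,0,0],
  claw=[1,1,1,1,1],
)

```text
t: 15.58
ee_pos: [0.465, 0.0787, 0.3005]
eef_rot: [[0.128, -0.992, 0.003], [-0.992, -0.128, 0.007], [-0.006, -0.004, -1.0]]
force: [-2.2, -3.9, 2.6]
opening: 0.0164
```

```bash
python3 mpc.py -0.015 3 1.3
```

```text
15.583 tilt -0.0054 L -0.0029 c -0.0025
15.633 tilt -0.0057 L -0.0029 c -0.0028
15.683 tilt -0.0048 L -0.0028 c -0.0020
fit th -0.0048 v 0.0045 scale 0.999 d 0.0013 rms 0.0003  t 15.733 L -0.0030
leq 0.0051 plan [-0.006  0.015  0.    -0.001 -0.    -0.   ]
pred end of call1 th -0.0056 v -0.0084 c 0.002; ends [-0.007 -0.013 -0.015 -0.015 -0.015 -0.015]
call: D=-0.006  final x -0.08 cm (with deadband -0.22) z 0.00
call: D=0.015  final x 0.21 cm (with deadband 0.35) z -0.00
call: D=0.000  final x 0.00 cm (with deadband 0.14) z 0.00
```

Request:
play_rows(
  delta_pos=[
    [-0.1,0,0],
    [-0.17,0,0],
    [-0.17,0,0],
    [-0.17,0,0],
    [-0.17,0,0],
  ],
  spin=[0,0,0,0,0],
  claw=[1,1,1,1,1],
)

```text
t: 16.15
ee_pos: [0.4649, 0.0791, 0.3005]
eef_rot: [[0.127, -0.992, 0.003], [-0.992, -0.127, 0.005], [-0.004, -0.004, -1.0]]
force: [-2.8, -5.6, 3.0]
opening: 0.0169
```

```bash
python3 mpc.py -0.015 3 1.3
```

```text
16.150 tilt -0.0040 L -0.0061 c 0.0021
16.200 tilt -0.0056 L -0.0060 c 0.0004
16.250 tilt -0.0057 L -0.0062 c 0.0004
fit th -0.0058 v -0.0083 scale 0.999 d 0.0011 rms 0.0004  t 16.300 L -0.0061
leq 0.0053 plan [ 0.008  0.005 -0.001 -0.001 -0.    -0.   ]
pred end of call1 th -0.0096 v -0.0084 c -0.012; ends [-0.011 -0.014 -0.015 -0.015 -0.015 -0.015]
call: D=0.008  final x 0.11 cm (with deadband 0.25) z -0.00
call: D=0.005  final x 0.08 cm (with deadband 0.22) z 0.00
call: D=-0.001  final x -0.02 cm (with deadband -0.16) z -0.00
```

Request:
play_rows(
  delta_pos=[
    [0.15,0,0],
    [0.23,0,0],
    [0.23,0,0],
    [0.23,0,0],
    [0.23,0,0],
  ],
  spin=[0,0,0,0,0],
  claw=[1,1,1,1,1],
)

```text
t: 16.72
ee_pos: [0.4652, 0.0771, 0.3005]
eef_rot: [[0.127, -0.992, 0.003], [-0.992, -0.127, 0.005], [-0.005, -0.004, -1.0]]
force: [-4.6, 2.1, 2.3]
opening: 0.017
```

```bash
python3 mpc.py -0.015 3 1.3
```

```text
16.717 tilt -0.0059 L 0.0082 c -0.0142
16.767 tilt -0.0063 L 0.0084 c -0.0147
16.817 tilt -0.0063 L 0.0081 c -0.0144
fit th -0.0057 v 0.0070 scale 0.999 d 0.0024 rms 0.0005  t 16.867 L 0.0082
leq 0.0040 plan [-0.019  0.016  0.001 -0.001 -0.    -0.   ]
pred end of call1 th -0.0053 v -0.0071 c 0.003; ends [-0.007 -0.012 -0.014 -0.015 -0.015 -0.015]
call: D=-0.019  final x -0.27 cm (with deadband -0.41) z 0.00
call: D=0.016  final x 0.22 cm (with deadband 0.36) z -0.00
call: D=0.001  final x 0.02 cm (with deadband 0.16) z 0.00
```

Request:
play_rows(
  delta_pos=[
    [-0.18,0,0],
    [-0.28,0,0],
    [-0.28,0,0],
    [-0.28,0,0],
    [-0.28,0,0],
  ],
  spin=[0,0,0,0,0],
  claw=[1,1,1,1,1],
)

```text
t: 17.28
ee_pos: [0.465, 0.079, 0.3005]
eef_rot: [[0.126, -0.992, 0.003], [-0.992, -0.126, 0.004], [-0.004, -0.004, -1.0]]
force: [-2.5, -6.2, 2.4]
opening: 0.0164
```

```bash
python3 mpc.py -0.015 3 1.3
```

```text
17.283 tilt -0.0042 L -0.0052 c 0.0009
17.333 tilt -0.0062 L -0.0050 c -0.0012
17.383 tilt -0.0056 L -0.0051 c -0.0005
fit th -0.0059 v -0.0066 scale 1.000 d 0.0004 rms 0.0006  t 17.433 L -0.0050
leq 0.0060 plan [ 0.006  0.006 -0.001 -0.001 -0.    -0.   ]
pred end of call1 th -0.0092 v -0.0083 c -0.011; ends [-0.01  -0.014 -0.015 -0.015 -0.015 -0.015]
call: D=0.006  final x 0.09 cm (with deadband 0.23) z -0.00
call: D=0.006  final x 0.09 cm (with deadband 0.23) z 0.00
call: D=-0.001  final x -0.01 cm (with deadband -0.15) z -0.00
```

Request:
play_rows(
  delta_pos=[
    [0.12,0,0],
    [0.18,0,0],
    [0.18,0,0],
    [0.18,0,0],
    [0.18,0,0],
  ],
  spin=[0,0,0,0,0],
  claw=[1,1,1,1,1],
)

```text
t: 17.85
ee_pos: [0.4651, 0.0776, 0.3004]
eef_rot: [[0.127, -0.992, 0.003], [-0.992, -0.127, 0.005], [-0.004, -0.004, -1.0]]
force: [-3.1, 2.0, 1.3]
opening: 0.0165
```

```bash
python3 mpc.py -0.015 8 1.3
```

```text
17.850 tilt -0.0070 L 0.0047 c -0.0117
17.900 tilt -0.0069 L 0.0046 c -0.0115
17.950 tilt -0.0072 L 0.0046 c -0.0118
18.000 tilt -0.0065 L 0.0048 c -0.0114
18.050 tilt -0.0065 L 0.0047 c -0.0112
18.100 tilt -0.0065 L 0.0049 c -0.0114
18.150 tilt -0.0063 L 0.0047 c -0.0110
18.200 tilt -0.0059 L 0.0049 c -0.0108
fit th -0.0057 v 0.0059 scale 0.999 d 0.0024 rms 0.0004  t 18.250 L 0.0049
leq 0.0040 plan [-0.015  0.015  0.001 -0.001 -0.    -0.   ]
pred end of call1 th -0.0057 v -0.0073 c 0.002; ends [-0.007 -0.012 -0.014 -0.015 -0.015 -0.015]
call: D=-0.015  final x -0.21 cm (with deadband -0.35) z 0.00
call: D=0.015  final x 0.21 cm (with deadband 0.35) z -0.00
call: D=0.001  final x 0.01 cm (with deadband 0.15) z 0.00
```

Request:
play_rows(
  delta_pos=[
    [-0.22,0,0],
    [-0.44,0,0],
    [-0.65,0,0],
    [-0.65,0,0],
    [-0.65,0,0],
  ],
  spin=[0,0,0,0,0],
  claw=[1,1,1,1,1],
)

```text
t: 18.67
ee_pos: [0.4644, 0.0829, 0.3004]
eef_rot: [[0.126, -0.992, 0.003], [-0.992, -0.126, 0.003], [-0.002, -0.004, -1.0]]
force: [-2.9, -6.9, 2.4]
opening: 0.0168
```

```bash
python3 mpc.py -0.28 3 1.3
```

```text
18.667 tilt -0.0124 L -0.0337 c 0.0212
18.717 tilt -0.0137 L -0.0333 c 0.0196
18.767 tilt -0.0154 L -0.0334 c 0.0180
fit th -0.0189 v -0.0552 scale 1.001 d 0.0014 rms 0.0003  t 18.817 L -0.0333
leq 0.1139 plan [ 0.013  0.054  0.022 -0.129  0.097  0.031]
pred end of call1 th -0.0510 v -0.0941 c -0.032; ends [-0.065 -0.126 -0.185 -0.315 -0.346 -0.283]
call: D=0.013  final x 0.18 cm (with deadband 0.32) z -0.00
call: D=0.054  final x 0.76 cm (with deadband 0.90) z 0.00
call: D=0.022  final x 0.31 cm (with deadband 0.45) z 0.01
```

Request:
play_rows(
  delta_pos=[
    [0.12,0,0],
    [0.2,0,0],
    [0.3,0,0],
    [0.3,0,0],
    [0.3,0,0],
  ],
  spin=[0,0,0,0,0],
  claw=[1,1,1,1,1],
)

```text
t: 19.23
ee_pos: [0.4648, 0.0803, 0.3005]
eef_rot: [[0.126, -0.992, 0.003], [-0.992, -0.126, 0.003], [-0.003, -0.004, -1.0]]
force: [-4.6, 2.3, 2.3]
opening: 0.0166
```

```bash
sed -i 's/np.full(nC,.01)/np.clip(np.full(nC,(leq-L0)\/nC),-maxD,maxD)*.9/' mpc.py; python3 mpc.py -0.28 3 1.3
```

```text
19.233 tilt -0.0480 L -0.0143 c -0.0337
19.283 tilt -0.0527 L -0.0141 c -0.0386
19.333 tilt -0.0562 L -0.0142 c -0.0420
fit th -0.0612 v -0.0971 scale 1.000 d 0.0016 rms 0.0004  t 19.383 L -0.0143
leq 0.1132 plan [ 0.045  0.    -0.08   0.095 -0.029  0.086]
pred end of call1 th -0.1018 v -0.0903 c -0.134; ends [-0.115 -0.174 -0.303 -0.322 -0.26  -0.26 ]
call: D=0.045  final x 0.63 cm (with deadband 0.77) z 0.01
call: D=0.000  final x 0.00 cm (with deadband 0.14) z 0.00
call: D=-0.080  final x -1.13 cm (with deadband -1.27) z 0.01
```

Request:
play_rows(
  delta_pos=[
    [0.3,0,0],
    [0.52,0,0],
    [0.75,0,0],
    [0.75,0,0],
    [0.75,0,0],
  ],
  spin=[0,0,0,0,0],
  claw=[1,1,1,1,1],
)

```text
t: 19.8
ee_pos: [0.4657, 0.0735, 0.3004]
eef_rot: [[0.126, -0.992, 0.003], [-0.992, -0.126, 0.004], [-0.004, -0.004, -1.0]]
force: [-4.1, 4.4, 1.2]
opening: 0.0166
```

```bash
python3 mpc.py -0.28 3 1.3 0.08
```

```text
19.800 tilt -0.1013 L 0.0346 c -0.1359
19.850 tilt -0.1053 L 0.0347 c -0.1400
19.900 tilt -0.1100 L 0.0346 c -0.1445
fit th -0.1141 v -0.0886 scale 0.995 d 0.0006 rms 0.0004  t 19.950 L 0.0346
leq 0.1121 plan [ 0.017  0.017  0.02   0.002  0.036 -0.043]
pred end of call1 th -0.1503 v -0.0815 c -0.202; ends [-0.162 -0.208 -0.251 -0.298 -0.284 -0.226]
call: D=0.017  final x 0.24 cm (with deadband 0.38) z 0.01
call: D=0.017  final x 0.24 cm (with deadband 0.38) z 0.01
call: D=0.020  final x 0.28 cm (with deadband 0.42) z 0.02
```

Request:
play_rows(
  delta_pos=[
    [0.2,0,0],
    [0.27,0,0],
    [0.35,0,0],
    [0.35,0,0],
    [0.35,0,0],
  ],
  spin=[0,0,0,0,0],
  claw=[1,1,1,1,1],
)

```text
t: 20.37
ee_pos: [0.466, 0.071, 0.3005]
eef_rot: [[0.127, -0.992, 0.003], [-0.992, -0.127, 0.006], [-0.005, -0.004, -1.0]]
force: [-5.2, 7.1, 2.9]
opening: 0.0168
```

```bash
python3 mpc.py -0.28 3 1.3 0.08
```

```text
20.367 tilt -0.1495 L 0.0526 c -0.2020
20.417 tilt -0.1525 L 0.0523 c -0.2048
20.467 tilt -0.1575 L 0.0524 c -0.2099
fit th -0.1610 v -0.0814 scale 0.994 d 0.0006 rms 0.0004  t 20.517 L 0.0525
leq 0.1118 plan [0.015 0.014 0.014 0.023 0.021 0.017]
pred end of call1 th -0.1950 v -0.0782 c -0.263; ends [-0.206 -0.253 -0.304 -0.308 -0.261 -0.178]
call: D=0.015  final x 0.21 cm (with deadband 0.35) z 0.01
call: D=0.014  final x 0.20 cm (with deadband 0.34) z 0.01
call: D=0.014  final x 0.20 cm (with deadband 0.34) z 0.02
```

Request:
play_rows(
  delta_pos=[
    [0.2,0,0],
    [0.27,0,0],
    [0.36,0,0],
    [0.36,0,0],
    [0.36,0,0],
  ],
  spin=[0,0,0,0,0],
  claw=[1,1,1,1,1],
)

```text
t: 20.93
ee_pos: [0.4664, 0.0684, 0.3005]
eef_rot: [[0.128, -0.992, 0.003], [-0.992, -0.128, 0.007], [-0.006, -0.004, -1.0]]
force: [-4.8, 7.2, 2.2]
opening: 0.0168
```

```bash
python3 mpc.py -0.29 3 1.3 0.08
```

```text
20.933 tilt -0.1924 L 0.0710 c -0.2634
20.983 tilt -0.1973 L 0.0710 c -0.2683
21.033 tilt -0.2006 L 0.0710 c -0.2716
fit th -0.2040 v -0.0743 scale 0.994 d 0.0007 rms 0.0004  t 21.083 L 0.0711
leq 0.1153 plan [ 0.019  0.012  0.     0.019 -0.003  0.016]
pred end of call1 th -0.2334 v -0.0632 c -0.324; ends [-0.242 -0.275 -0.31  -0.31  -0.281 -0.244]
call: D=0.019  final x 0.27 cm (with deadband 0.41) z 0.02
call: D=0.012  final x 0.16 cm (with deadband 0.30) z 0.02
call: D=0.000  final x 0.00 cm (with deadband 0.14) z 0.00
```

Request:
play_rows(
  delta_pos=[
    [0.2,0,0],
    [0.28,0,0.01],
    [0.38,0,0.02],
    [0.38,0,0.02],
    [0.38,0,0.02],
  ],
  spin=[0,0,0,0,0],
  claw=[1,1,1,1,1],
)

```text
t: 21.5
ee_pos: [0.4667, 0.0659, 0.3003]
eef_rot: [[0.129, -0.992, 0.003], [-0.992, -0.129, 0.009], [-0.008, -0.004, -1.0]]
force: [-4.0, 8.0, 1.2]
opening: 0.0161
```

```bash
python3 mpc.py -0.30 3 1.3 0.08
```

```text
21.500 tilt -0.2339 L 0.0895 c -0.3235
21.550 tilt -0.2366 L 0.0897 c -0.3264
21.600 tilt -0.2391 L 0.0896 c -0.3287
fit th -0.2428 v -0.0647 scale 0.992 d 0.0002 rms 0.0005  t 21.650 L 0.0897
leq 0.1188 plan [ 0.022  0.004 -0.015  0.02  -0.012  0.017]
pred end of call1 th -0.2663 v -0.0451 c -0.378; ends [-0.272 -0.292 -0.315 -0.311 -0.287 -0.265]
call: D=0.022  final x 0.30 cm (with deadband 0.44) z 0.03
call: D=0.004  final x 0.06 cm (with deadband 0.20) z 0.01
call: D=-0.015  final x -0.21 cm (with deadband -0.35) z -0.02
```

Request:
play_rows(
  delta_pos=[
    [0.2,0,0.01],
    [0.28,0,0.02],
    [0.37,0,0.03],
    [0.37,0,0.03],
    [0.37,0,0.03],
  ],
  spin=[0,0,0,0,0],
  claw=[1,1,1,1,1],
)

```text
t: 22.07
ee_pos: [0.4671, 0.0633, 0.3002]
eef_rot: [[0.129, -0.992, 0.003], [-0.992, -0.129, 0.01], [-0.01, -0.004, -1.0]]
force: [-6.0, 6.7, 5.2]
opening: 0.0168
```

```bash
python3 mpc.py -0.32 3 1.3 0.08;  python3 - <<'E'
E
```

```text
22.067 tilt -0.2670 L 0.1080 c -0.3749
22.117 tilt -0.2706 L 0.1080 c -0.3786
22.167 tilt -0.2725 L 0.1080 c -0.3805
fit th -0.2748 v -0.0493 scale 0.995 d 0.0006 rms 0.0005  t 22.217 L 0.1081
leq 0.1263 plan [ 0.013 -0.006  0.012 -0.009  0.002  0.005]
pred end of call1 th -0.2924 v -0.0327 c -0.414; ends [-0.297 -0.314 -0.31  -0.289 -0.269 -0.238]
call: D=0.013  final x 0.18 cm (with deadband 0.32) z 0.02
call: D=-0.006  final x -0.09 cm (with deadband -0.23) z -0.01
call: D=0.012  final x 0.17 cm (with deadband 0.31) z 0.02
```

Request:
play_rows(
  delta_pos=[
    [0.12,0,0],
    [0.19,0,0],
    [0.19,0,0],
    [0.19,0,0],
    [0.19,0,0],
  ],
  spin=[0,0,0,0,0],
  claw=[1,1,1,1,1],
)

```text
t: 22.63
ee_pos: [0.4672, 0.0627, 0.3002]
eef_rot: [[0.13, -0.991, 0.003], [-0.991, -0.13, 0.012], [-0.011, -0.004, -1.0]]
force: [-4.3, 9.1, 0.5]
opening: 0.0165
```

```bash
python3 mpc.py -0.32 3 1.3 0.08
```

```text
22.633 tilt -0.2939 L 0.1125 c -0.4064
22.683 tilt -0.2956 L 0.1126 c -0.4081
22.733 tilt -0.2986 L 0.1126 c -0.4112
fit th -0.3003 v -0.0439 scale 0.993 d 0.0002 rms 0.0005  t 22.783 L 0.1126
leq 0.1261 plan [-0.08   0.065 -0.08   0.042  0.068 -0.008]
pred end of call1 th -0.3415 v -0.1567 c -0.374; ends [-0.367 -0.291 -0.237 -0.255 -0.282 -0.291]
call: D=-0.080  final x -1.12 cm (with deadband -1.26) z -0.08
call: D=0.065  final x 0.91 cm (with deadband 1.05) z 0.06
call: D=-0.080  final x -1.12 cm (with deadband -1.26) z -0.06
```

Request:
play_rows(
  delta_pos=[
    [0,0,0],
    [0,0,0],
    [0,0,0],
    [0,0,0],
    [0,0,0],
  ],
  spin=[0,0,0,0,0],
  claw=[1,1,1,1,1],
)

```text
t: 23.2
ee_pos: [0.4672, 0.0629, 0.3002]
eef_rot: [[0.13, -0.991, 0.003], [-0.991, -0.13, 0.012], [-0.012, -0.004, -1.0]]
force: [-4.0, 3.1, 1.7]
opening: 0.0165
```

```bash
python3 mpc.py -0.32 12 1.3 0.08 | head -14
```

```text
23.200 tilt -0.3214 L 0.1115 c -0.4329
23.250 tilt -0.3236 L 0.1112 c -0.4348
23.300 tilt -0.3266 L 0.1112 c -0.4377
23.350 tilt -0.3294 L 0.1113 c -0.4407
23.400 tilt -0.3330 L 0.1114 c -0.4444
23.450 tilt -0.3363 L 0.1113 c -0.4475
23.500 tilt -0.3393 L 0.1113 c -0.4506
23.550 tilt -0.3390 L 0.1111 c -0.4501
23.600 tilt -0.3376 L 0.1114 c -0.4490
23.650 tilt -0.3372 L 0.1112 c -0.4485
23.700 tilt -0.3361 L 0.1111 c -0.4472
23.750 tilt -0.3367 L 0.1112 c -0.4479
fit th -0.3378 v 0.0000 scale 0.997 d 0.0010 rms 0.0007  t 23.800 L 0.1111
leq 0.1269 plan [ 0.037 -0.08  -0.08   0.055  0.08   0.004]
```

Request:
play_rows(
  delta_pos=[
    [-0.08,0,0],
    [-0.12,0,0],
    [-0.17,0,0],
    [-0.23,0,0],
    [-0.3,0,-0.02],
  ],
  spin=[0,0,0,0,0],
  claw=[1,1,1,1,1],
)

```text
t: 24.22
ee_pos: [0.4668, 0.0652, 0.3004]
eef_rot: [[0.13, -0.992, 0.003], [-0.991, -0.13, 0.011], [-0.011, -0.004, -1.0]]
force: [-3.1, -3.0, 2.0]
opening: 0.0165
```

Request:
play_rows(
  delta_pos=[
    [-0.17,0,0],
    [-0.25,0,-0.01],
    [-0.33,0,-0.01],
    [-0.41,0,-0.02],
    [-0.49,0,-0.02],
  ],
  spin=[0,0,0,0,0],
  claw=[1,1,1,1,1],
)

```text
t: 24.63
ee_pos: [0.4663, 0.0691, 0.3007]
eef_rot: [[0.129, -0.992, 0.003], [-0.992, -0.129, 0.01], [-0.009, -0.004, -1.0]]
force: [-3.5, -6.8, 4.1]
opening: 0.0168
```

```bash
python3 meas.py 3
```

```text
24.633 tilt -0.3758 L 0.0663 c -0.442 [ 1.1 -0.2  1.  -0.1] z 0.3007
24.683 tilt -0.3813 L 0.0655 c -0.447 [ 1.1 -0.3  1.2 -0.1] z 0.3007
24.733 tilt -0.3836 L 0.0647 c -0.448 [ 1.  -0.3  1.1 -0. ] z 0.3007
[0.4663 0.0693 0.3007] [-4.3 -6.   3.9] 0.016755464149136964
```

Resting on the stop and following. Continue lowering slowly to about -0.12.

Request:
play_rows(
  delta_pos=[
    [-0.1,0,0],
    [-0.18,0,0],
    [-0.28,0,0],
    [-0.4,0,-0.01],
    [-0.52,0,-0.01],
  ],
  spin=[0,0,0,0,0],
  claw=[1,1,1,1,1],
)

```text
t: 25.2
ee_pos: [0.4658, 0.073, 0.3009]
eef_rot: [[0.128, -0.992, 0.003], [-0.992, -0.128, 0.008], [-0.007, -0.004, -1.0]]
force: [-3.5, -9.3, 5.0]
opening: 0.0163
```

Request:
play_rows(
  delta_pos=[
    [-0.2,0,0],
    [-0.32,0,0],
    [-0.45,0,0],
    [-0.58,0,0],
    [-0.7,0,0],
  ],
  spin=[0,0,0,0,0],
  claw=[1,1,1,1,1],
)

```text
t: 25.62
ee_pos: [0.4652, 0.0786, 0.3013]
eef_rot: [[0.127, -0.992, 0.004], [-0.992, -0.127, 0.006], [-0.005, -0.005, -1.0]]
force: [-5.4, -8.4, 10.0]
opening: 0.0166
```

Request:
play_rows(
  delta_pos=[
    [-0.2,0,0],
    [-0.32,0,0.01],
    [-0.45,0,0.02],
    [-0.58,0,0.03],
    [-0.7,0,0.04],
  ],
  spin=[0,0,0,0,0],
  claw=[1,1,1,1,1],
)

```text
t: 26.03
ee_pos: [0.4644, 0.0843, 0.301]
eef_rot: [[0.126, -0.992, 0.004], [-0.992, -0.126, 0.004], [-0.003, -0.005, -1.0]]
force: [-2.6, -8.0, 5.2]
opening: 0.0165
```

Request:
play_rows(
  delta_pos=[
    [-0.2,0,0.01],
    [-0.32,0,0.03],
    [-0.44,0,0.05],
    [-0.53,0,0.07],
    [-0.58,0,0.08],
  ],
  spin=[0,0,0,0,0],
  claw=[1,1,1,1,1],
)

```text
t: 26.45
ee_pos: [0.4638, 0.089, 0.3004]
eef_rot: [[0.126, -0.992, 0.004], [-0.992, -0.126, 0.002], [-0.002, -0.005, -1.0]]
force: [-4.3, -7.2, 9.0]
opening: 0.0165
```

```bash
python3 meas.py 4
```

```text
26.45 tilt -0.5217 L -0.0773 c -0.444 [ 0.9 -0.3  0.8 -0.2] z 0.3004
26.5 tilt -0.5217 L -0.0776 c -0.444 [ 0.9 -0.3  0.8 -0.2] z 0.3004
26.55 tilt -0.5221 L -0.0777 c -0.444 [ 0.9 -0.3  0.8 -0.2] z 0.3004
26.6 tilt -0.5221 L -0.0779 c -0.444 [ 0.9 -0.3  0.7 -0.3] z 0.3004
[0.4638 0.0891 0.3004] [-5.6 -6.7  8.3] 0.01667216605055146
```

Request:
play_rows(
  delta_pos=[
    [-0.2,0,0.02],
    [-0.35,0,0.04],
    [-0.5,0,0.06],
    [-0.65,0,0.08],
    [-0.8,0,0.1],
  ],
  spin=[0,0,0,0,0],
  claw=[1,1,1,1,1],
)

```text
t: 27.07
ee_pos: [0.463, 0.0959, 0.2996]
eef_rot: [[0.125, -0.992, 0.005], [-0.992, -0.125, 0.001], [0.0, -0.005, -1.0]]
force: [-6.2, -7.4, 7.9]
opening: 0.0168
```

Request:
play_rows(
  delta_pos=[
    [-0.1,0,0],
    [-0.1,0,0],
    [0,0,0],
    [0,0,0],
    [0,0,0],
  ],
  spin=[0,0,0,0,0],
  claw=[1,1,1,1,1],
  squeeze=20,
)

```text
t: 27.48
ee_pos: [0.4629, 0.0961, 0.2996]
eef_rot: [[0.125, -0.992, 0.005], [-0.992, -0.125, 0.001], [-0.0, -0.005, -1.0]]
force: [-4.0, 2.3, 1.9]
opening: 0.0166
```

```bash
python3 meas.py 2
```

```text
27.483 tilt -0.5724 L -0.1288 c -0.444 [ 0.8 -0.3  0.6 -0.3] z 0.2996
27.533 tilt -0.5719 L -0.1288 c -0.443 [ 0.9 -0.3  0.7 -0.3] z 0.2996
[0.4629 0.0961 0.2996] [-4.2  1.6  3.2] 0.01672793690816485
```

Request:
play_rows(
  delta_pos=[
    [0,0,0],
    [0,0,0],
    [0,0,0],
    [0,0,0],
    [0,0,0],
  ],
  spin=[0,0,0,0,0],
  claw=[0.5,0.3,0.1,-0.1,-0.3],
)

```text
t: 28.0
ee_pos: [0.4631, 0.096, 0.2996]
eef_rot: [[0.125, -0.992, 0.005], [-0.992, -0.125, 0.001], [-0.0, -0.005, -1.0]]
force: [-0.8, -0.1, -0.5]
opening: 0.0552
```

```bash
python3 meas.py 5
```

```text
28.0 tilt -0.5716 L -0.128 c -0.444 [ 0.8 -0.3  0.7 -0.3] z 0.2996
28.05 tilt -0.5715 L -0.1282 c -0.443 [ 0.8 -0.3  0.7 -0.3] z 0.2996
28.1 tilt -0.5719 L -0.1283 c -0.444 [ 0.9 -0.3  0.6 -0.3] z 0.2996
28.15 tilt -0.5721 L -0.1285 c -0.444 [ 0.8 -0.3  0.6 -0.3] z 0.2996
28.2 tilt -0.5724 L -0.1285 c -0.444 [ 0.8 -0.3  0.6 -0.3] z 0.2996
[0.463  0.0961 0.2996] [ 0.1 -0.1 -0.4] 0.05563445100266534
```

Released cleanly; now lift clear and take a last look.

Request:
play_rows(
  delta_pos=[
    [0,0,-1],
    [0,0,-2.5],
    [0,0,-4.5],
    [0,0,-6.5],
    [0,0,-8],
  ],
  spin=[0,0,0,0,0],
  claw=[-0.4,-0.4,-0.4,-0.4,-0.4],
)

```text
t: 28.67
ee_pos: [0.4627, 0.0962, 0.3819]
eef_rot: [[0.125, -0.992, 0.006], [-0.992, -0.125, 0.001], [-0.0, -0.006, -1.0]]
force: [-0.9, -0.1, 0.6]
opening: 0.0598
```

Request:
play_rows(
  delta_pos=[
    [0,0,-1.5],
    [0,0,-3],
    [0,0,-4],
    [0,0,-5],
    [0,0,-5],
  ],
  spin=[0,0,0,0,0],
  claw=[-0.4,-0.4,-0.4,-0.4,-0.4],
)

```text
t: 29.08
ee_pos: [0.4627, 0.0964, 0.4336]
eef_rot: [[0.125, -0.992, 0.008], [-0.992, -0.125, 0.002], [-0.001, -0.008, -1.0]]
force: [0.7, -0.1, -0.7]
opening: 0.0599
```

```bash
python3 meas.py 3
```

```text
29.083 tilt -0.5715 L -0.1307 c -0.441 [ 0.8 -0.3  0.7 -0.3] z 0.4336
29.133 tilt -0.571 L -0.13 c -0.441 [ 0.8 -0.3  0.7 -0.3] z 0.4324
29.183 tilt -0.5716 L -0.1295 c -0.442 [ 0.8 -0.3  0.7 -0.3] z 0.4317
[0.4622 0.0961 0.4313] [-0.8  0.4 -0.2] 0.059920349330039493
```

View pics/last.png

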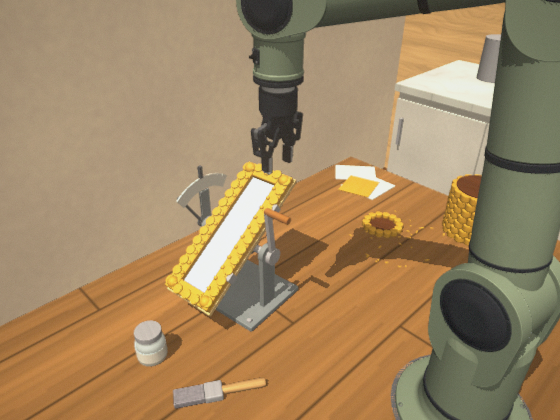

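The picture shows the carrier lying back on its starting stop, with its lower end near (190,290). The grip at (277,215) is free with the gripper well above it. The jar, brush, rosette and index tab (200,170) are where they were.

```bash
python3 -c "
from workcell import manip
print(manip.job_done())"
```

```text
the job is handed in; nothing more can be done
None
```

I balanced the carrier at the index for about 8 s, laid it back gently on its starting stop, released the grip and handed the job in at about t = 29 s. No verdict was reported.

- **Balance:** I measured the index at about -0.015 rad. From t ≈ 10.7 to 18.7 s the tilt stayed within about 0.02 rad of it, against a tolerance of 0.1, and the coupling stayed within 0.05 rad of neutral. A picture at t ≈ 11 s showed the pointer lined up with the tab.
- **Laying back:** The carrier met the stop at about 0.06 rad/s. I then lowered the lever slowly to about -0.13 rad with the carrier resting on the stop.
- **Final state:** After letting go, the tilt was steady at -0.572 rad; the start readings were -0.563 to -0.572. The wrist force was near zero and nothing was touching. The jar, brush, rosette and index looked unmoved.

**Setback:** Closing the fingers on the grip jolted the lever slightly. The carrier bounced off its stop to about -0.40 rad before the swing-up began. I moved the lever down with it as it fell, to soften the landing. I did not see the moment of contact; the model put it at roughly 0.2 to 0.4 rad/s, so I can't rule out that this counts as a knock on the stop.

**Disagreements in the checks:** The coupling angle at the stop read between -0.43 and -0.45, depending on which way the lever had last been pushed. I put that down to about 0.015 rad of give between the fingers and the grip. The fingers also slid a few millimetres up the grip while I was working it.

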